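# Load and tighten the flask press

## Task

Set the brass denture flask flat on the bed of the screw press, centred under the spindle, and let go of it. Then wind the press's winged handle clockwise until you feel the pad meet the flask, turn it one quarter turn more and no further, and let go, leaving the two yellow plaster casts where they are.

Things in the scene. Friction and masses are not known exactly. Their poses are not given: they have to be found in the camera images.
- flask: Loose brass denture flask, a closed block with a plaster seam round its middle: 64 mm long (its x), 58 wide (its y), 40 high, about 500 g. Origin at the centre of its underside, z up. Either end may go in first. The press's arm overhangs the bed: grasp it across its 58 mm width, near the end that stays at the press's open front, with the tool leaning about 35 degrees that way.
- press: Grey C-shaped screw press, fixed. Origin on the spindle axis at worktop height; z up, x from the open front towards the column; the front faces the robot's right. Base 150 wide, x -60 to +105, 20 high; column 44 wide, x +58 to +98; arm 40 wide, reaching forward to x = -20, z 150 to 180, with a boss of radius 19 below it down to z = 139 (mm).
- press_bed: Flat steel bed plate of the press, 76 (x) by 70 (y) and 6 thick; origin at the centre of its underside.
- bed_centre (a point): Point on the bed's top surface (26 mm above the worktop) straight below the spindle: where the centre of the flask's underside belongs.
- handle: Dark steel winged handle on top of the press: upright flat bar 64 mm long (its x), 14 thick (its y), 34 high, on a hub of diameter 30 whose top is 17 below the origin. Origin mid-bar, on the spindle axis, 216 above the worktop. Turns about the vertical at a fixed height; clockwise from above lowers the pad 30 mm per turn. Takes several grasps from above.
- cast_a: Yellow plaster jaw model, 51 x 66 x 31, on the worktop behind the flask, a bystander. Origin at the centre of its underside.
- cast_b: Second such yellow plaster jaw model, to the right of the first, a bystander.
- pad_axis (a point): Point of the press on the spindle axis, 82 mm above the worktop. Here hangs a sprung round steel pad, radius 22, 10 thick. Open, its underside is somewhere from 74 to 82 mm above the worktop (8 to 16 above a flask on the bed): this differs each time and is not reported. It meets the flask's top centrally.
- handle_top (a point): Top of the handle on its axis, 17 mm above its origin. Turning takes about 0.3 N m while the pad is free (it stays where it is left); when the pad meets the flask the torque jumps by about 0.11 N m, then climbs about 0.09 N m more over the next quarter turn. The handle starts within 0.5 rad of its unwound stop and has 9 rad of travel.
Things that resemble listed ones, but are neither listed nor needed, are in the scene too. Leave any green or turquoise look-alike of the flask alone.

How it is judged:
By the outcome, as a careful person would: the job done as asked, in the order asked, and still so for the second after the job is handed in, with the robot touching nothing.
It also fails if it takes over 72 s, if anything falls off the work surface, if the arm or the gripper's body presses on something with over 40 N, if the wrist force passes 120 N, or if a joint passes its speed limit or range.

## Robot

A 7-joint arm with a two-finger parallel gripper is mounted at the origin on a cart in front of the work surface, level with it; the furniture and walls round the work are solid. World frame = base frame: x ahead of the robot, y to its left, z up, the work surface at z = 0. Lengths are in m, angles in rad, forces in N, time in s.
With the tool pointing down it reaches from about 0.4 to 0.875 m from the base axis. Payload 19.3 kg.
Tool frame: the origin (TCP) lies on the mounting face of the last link; the fingertips stand 173 mm ahead of it and the grasp point (between the pads) lies 155 mm ahead of it; z points along the fingers, y is the line along which they close (so a half turn about z gives the same grasp; the last joint's range is limited). The gripper opens to 85 mm and grips with 20 to 120 N. Pads are 22 mm wide; open, the fingers measure 114 mm over their backs; the gripper's body (76 mm by 85 mm) begins 54 mm behind the grasp point. The pads swing forward as they close: fully open they stand 13 mm farther back than shut.
Start: joints at [1.161, 0.521, -0.036, 1.599, 0.021, 1.021, -0.113], TCP at [0.208, -0.589, 0.405] pointing down, gripper open.
Joint ranges: [-2.91, 2.91], [-0.3, 2.13], [-1.5, 1.42], [0.17, 2.43], [-1.26, 4.41], [0.16, 1.93], [-2.52, 2.52]. Speed limits (rad/s): [1.89, 1.89, 2.39, 2.39, 3.01, 3.01, 3.01].

## Interface

Orientations are given as a unit quaternion [w, x, y, z].
In Python, from station import sensors, grab_frame, get_calibration, job gives the robot as it stands.
- The arm moves only by the tool play_rows, never from a script. Its argument "commands" is a list of rows, each an object of numbers: "x", "y", "z": the shift along the tool's x, y, z in cm; "yaw": the turn about the tool's z in rad. In form: [{"x": .., "y": .., "z": .., "yaw": ..}, ...]. A call has 1 to 20 rows; each row is the pose to reach, as a shift and turn from the pose commanded when the call began, along the tool's axes at that moment; what a row does not reach only later rows make up. A row lasts 1/10 s, in which the tool goes at most 50 mm and 8.59 degrees, less where a joint would pass 70% of its speed; a pose out of reach is approached as far as the arm can. A call with a gripper value outside its range is refused whole. "jaw" is the opening in per cent of the stroke, from 0 (shut) to 100 (fully open), set as the call begins (left out, the last holds). The fingers move at their own pace and stop on an object; "newtons" is the grip in N (left out, the last holds). Time passes only in rows, so rows that repeat a pose let the fingers close. It gives the time, the measured TCP pose, the force, the opening and the grip force at its end, in the units of the state.
- sensors.state(): the state, without advancing time (a new reading comes with each control period).
- grab_frame(name): name is "scene" or "side" or "wrist"; returns the picture (384x512x3 uint8, blue, green, red); there is no depth.
- get_calibration(name): a dict with "fovy" (degrees; the focal length in pixels is half the picture's height over the tangent of half this angle, whatever the lens; pixels are square), "cx", "cy" (the principal point, pixels), "pose" (4x4, takes a point from camera to world coordinates); the wrist camera has in their place "tool_from_camera" (4x4, takes a point from camera to tool coordinates, whose origin is the TCP and whose axes are the flange's). Camera axes: x right, y up, looking along -z (the intrinsics and any distortion apply to the point x, -y, -z); pixel columns grow to the right and rows downward; lengths in m; the calibration is good to about 2 mm. A picture is of the moment at which its call begins: read the wrist's pose just before it. get_calibration takes no time and is no camera call.
- job.finish_job(): hands the job in; it is judged then, once.
The state is a dict: "time_s": time; "qpos": joint angles; "joint_velocities": joint speeds; "tau": joint torques, N m; "eef_pos": TCP position; "orientation": TCP orientation; "wrist_force": force on the tool from outside, world axes, zero at the start; "wrist_torque": the same for the moment, N m; "width": opening from 0.0 (shut) to 1.0 (fully open); "finger_force": force on a finger pad.
Only numpy, scipy, OpenCV 4.12 (cv2) and the standard library are available. Lean on these libraries where they do the work, as an engineer would, in place of code of your own. Each camera call takes 0.05 s, during which the arm holds its last target. There are 200 camera calls.

## Working session

There is one attempt and no reset: what is moved stays moved. The work goes in short steps, Python scripts to look and compute and a tool call to move; the robot and the scene stay as the last step left them, time stands still between calls to the robot, and variables do not carry over. Pictures are saved under pics/ and viewed, at most 10 in all, crops included, and the job is handed in when it is done.

Besides the shell and the picture viewer there is one more tool, called after "Request:" as name(argument=value, ...), one argument or row to a line, values as JSON. play_rows: Moves the arm, as the interface text tells. Its arguments: {"type":"object","properties":{"commands":{"type":"array"},"jaw":{"type":"number"},"newtons":{"type":"number"}},"required":["commands"]}

```bash
mkdir -p pics; ls
python3 - <<'E'
from station import *
import cv2,numpy as np
np.set_printoptions(precision=4,suppress=True)
print(sensors.state())
for n in("scene","side","wrist"):
    print(n,get_calibration(n)); cv2.imwrite(f"pics/{n}0.png",cv2.resize(grab_frame(n),None,fx=1.5625,fy=1.5625))
E
```

```text
pics
{'time_s': 0.0, 'qpos': array([ 1.1608,  0.522 , -0.0364,  1.6   ,  0.0212,  1.0211, -0.1128]), 'joint_velocities': array([-0.001 ,  0.0007, -0.0009, -0.0003, -0.0016,  0.001 ,  0.0007]), 'tau': array([ -0.0021, -92.7107,   1.9802, -36.9932,   0.018 ,   0.0082,
         0.    ]), 'eef_pos': array([ 0.2083, -0.5891,  0.4041]), 'orientation': array([-0.0005,  0.9856,  0.1691, -0.0001]), 'wrist_force': array([-0.185 ,  1.7283,  0.1613]), 'wrist_torque': array([0.0159, 0.0403, 0.0224]), 'finger_force': 0.0, 'width': 0.9991016675503664}
scene {'fovy': 47.61842786994232, 'cx': 254.913836226714, 'cy': 187.69057498132426, 'pose': array([[-0.8393,  0.3624, -0.4053,  0.0861],
       [-0.5437, -0.5673,  0.6185,  0.5645],
       [-0.0058,  0.7395,  0.6732,  0.9094],
       [ 0.    ,  0.    ,  0.    ,  1.    ]])}
side {'fovy': 51.08184970117458, 'cx': 252.00485152014494, 'cy': 188.32570546529274, 'pose': array([[-0.8558,  0.3119, -0.4128,  0.1009],
       [-0.5173, -0.5171,  0.6819,  0.5973],
       [-0.0008,  0.7971,  0.6039,  0.7955],
       [ 0.    ,  0.    ,  0.    ,  1.    ]])}
wrist {'fovy': 69.07316352630463, 'cx': 248.8888269491729, 'cy': 189.54532345765222, 'tool_from_camera': array([[-0.001 ,  0.9605,  0.2784,  0.0708],
       [ 1.    ,  0.0008,  0.0006, -0.0003],
       [ 0.0004,  0.2784, -0.9605,  0.0316],
       [ 0.    ,  0.    ,  0.    ,  1.    ]])}
```

View pics/scene0.png

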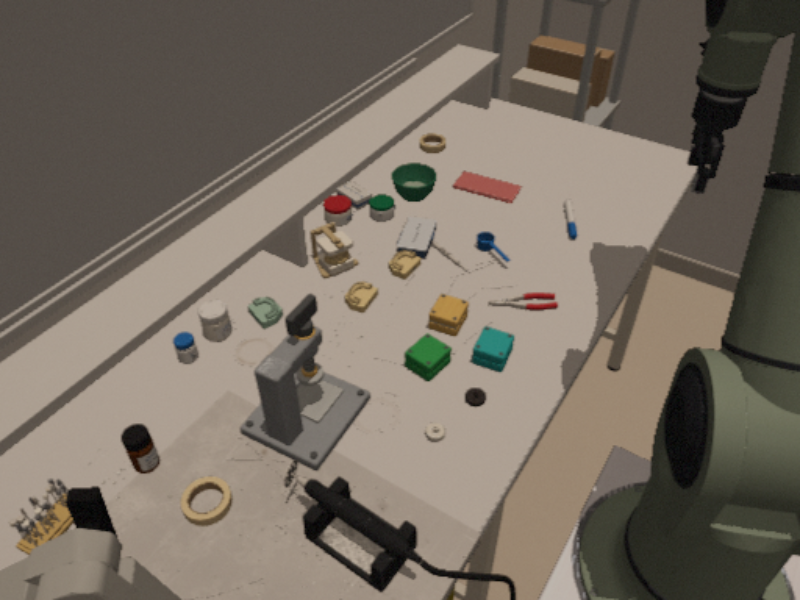

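View pics/wrist0.png

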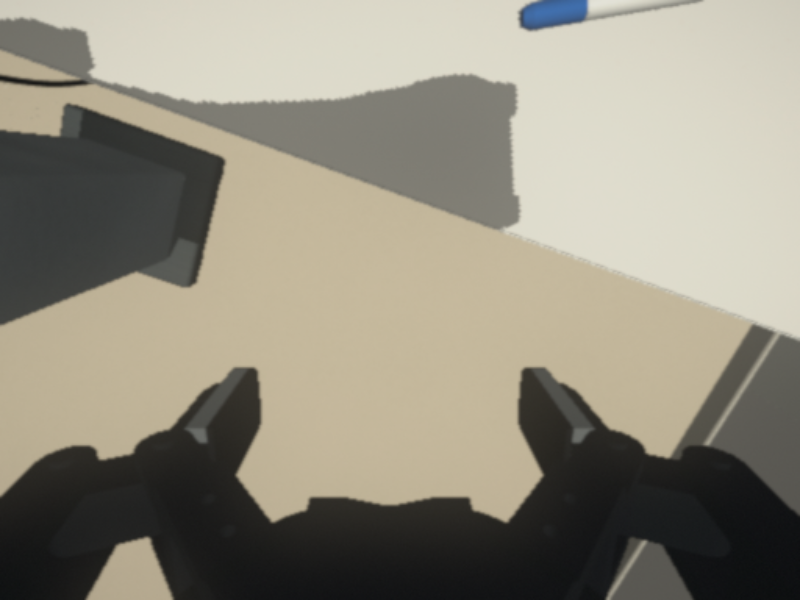

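```bash
cat > h.py <<'E'
from station import *
import cv2,numpy as np
from scipy.spatial.transform import Rotation as R
np.set_printoptions(precision=4,suppress=True)
def T_tool(s):
    T=np.eye(4);q=s["orientation"];T[:3,:3]=R.from_quat([q[1],q[2],q[3],q[0]]).as_matrix();T[:3,3]=s["eef_pos"];return T
def cam(n,s=None):
    c=get_calibration(n);f=192/np.tan(np.radians(c["fovy"])/2)
    P=c["pose"] if n!="wrist" else T_tool(s)@c["tool_from_camera"]
    return f,c["cx"],c["cy"],P
def ray(C,u,v):
    f,cx,cy,P=C;d=P[:3,:3]@np.array([(u-cx)/f,-(v-cy)/f,-1]);return P[:3,3],d
def at_z(C,u,v,z):
    o,d=ray(C,u,v);return o+d*(z-o[2])/d[2]
def proj(C,p):
    f,cx,cy,P=C;q=P[:3,:3].T@(np.asarray(p)-P[:3,3]);return np.array([cx+f*q[0]/-q[2],cy-f*q[1]/-q[2]])
def crop(im,u0,v0,u1,v1,k,name):
    cv2.imwrite("pics/"+name,cv2.resize(im[v0:v1,u0:u1],None,fx=k,fy=k,interpolation=cv2.INTER_CUBIC))
E
python3 - <<'E'
from h import *
crop(cv2.resize(cv2.imread("pics/scene0.png"),(512,384)),145,170,345,310,4,"scene_c.png")
crop(cv2.resize(cv2.imread("pics/side0.png"),(512,384)),0,0,512,384,1.5625,"side_c.png")
E
```

```text
(no output)
```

View pics/scene_c.png

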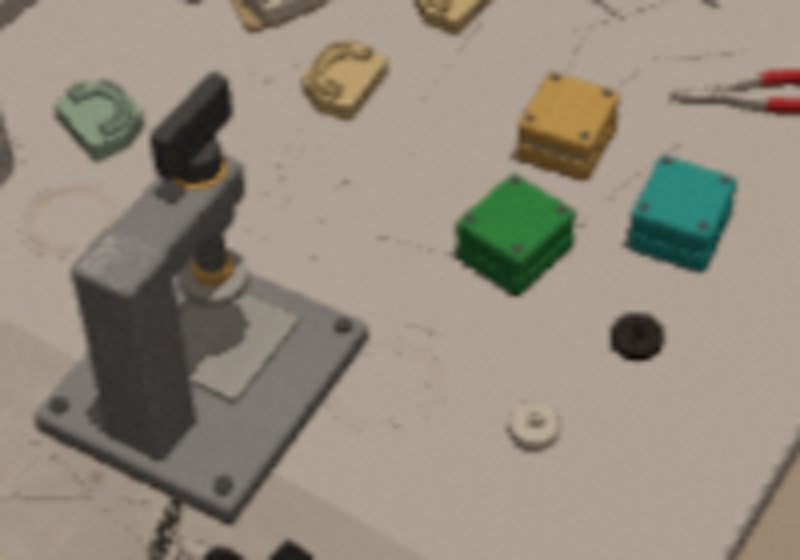

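Run:
```python
from h import *
C=cam("scene")
g=lambda a,z:at_z(C,145+a[0]/4,170+a[1]/4,z)
fl=np.array([g(a,.04) for a in[(553,73),(619,93),(596,148),(518,126)]])
print(fl,fl.mean(0));print([np.linalg.norm(fl[i]-fl[(i+1)%4]) for i in range(4)])
b=np.array([g(a,.02) for a in[(367,327),(230,513),(38,418)]]);print(b)
print(np.linalg.norm(b[0]-b[1]),np.linalg.norm(b[2]-b[1]))
x=b[2]-b[1];x/=np.linalg.norm(x);m=(b[0]+b[1])/2
print("x",x,"yaw",np.arctan2(x[1],x[0]),"yawF",np.arctan2(*(b[1]-b[0])[::-1][1:]), "spindle",m+.06*x)
h=np.array([g(a,.233) for a in[(155,140),(220,75)]]);print("handle",h, h.mean(0))
for i in [(345,75),(460,10)]:print(g(i,.015))
```

```text
[[ 0.5375 -0.2775  0.04  ]
 [ 0.486  -0.2847  0.04  ]
 [ 0.4724 -0.2258  0.04  ]
 [ 0.5303 -0.2153  0.04  ]] [ 0.5066 -0.2508  0.04  ]
[np.float64(0.05205665663758215), np.float64(0.06045186117858351), np.float64(0.058913819976845805), np.float64(0.06267322671272683)]
[[ 0.5264 -0.0184  0.02  ]
 [ 0.5145  0.1417  0.02  ]
 [ 0.6579  0.1521  0.02  ]]
0.1605824369672786 0.1437728628062551
x [0.9974 0.0719 0.    ] yaw 0.07196201037439179 yawF 1.6452836109590507 spindle [0.5803 0.066  0.02  ]
handle [[0.5953 0.0756 0.233 ]
 [0.5981 0.0141 0.233 ]] [0.5967 0.0449 0.233 ]
[ 0.6828 -0.2145  0.015 ]
[ 0.65   -0.3262  0.015 ]
```

View pics/side_c.png

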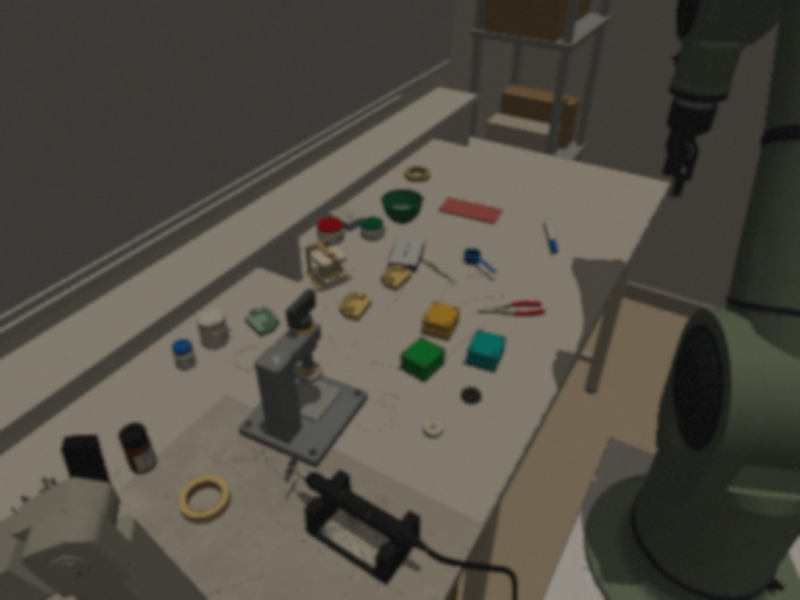

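The flask is the amber block (top centre about (569,110) in the crop). It sits behind the green look-alike (515,235) and the turquoise one (683,210). The press handle is at (190,120) and the spindle at (210,240).

The move rows can't tilt the tool. So I'll bring the flask in from the robot's side of the press, gripped by its near edge, and then push it home.

Request:
play_rows(
  commands=[
    {"x": 39.5, "y": -21.9, "z": 5, "yaw": -2.9},
    {"x": 39.5, "y": -21.9, "z": 5, "yaw": -2.9},
    {"x": 39.5, "y": -21.9, "z": 5, "yaw": -2.9},
    {"x": 39.5, "y": -21.9, "z": 5, "yaw": -2.9},
    {"x": 39.5, "y": -21.9, "z": 5, "yaw": -2.9},
    {"x": 39.5, "y": -21.9, "z": 5, "yaw": -2.9},
    {"x": 39.5, "y": -21.9, "z": 5, "yaw": -2.9},
    {"x": 39.5, "y": -21.9, "z": 5, "yaw": -2.9},
    {"x": 39.5, "y": -21.9, "z": 5, "yaw": -2.9},
    {"x": 39.5, "y": -21.9, "z": 5, "yaw": -2.9},
    {"x": 39.5, "y": -21.9, "z": 5, "yaw": -2.9},
    {"x": 39.5, "y": -21.9, "z": 5, "yaw": -2.9},
    {"x": 39.5, "y": -21.9, "z": 5, "yaw": -2.9},
    {"x": 39.5, "y": -21.9, "z": 5, "yaw": -2.9},
    {"x": 39.5, "y": -21.9, "z": 5, "yaw": -2.9},
    {"x": 39.5, "y": -21.9, "z": 5, "yaw": -2.9},
    {"x": 39.5, "y": -21.9, "z": 5, "yaw": -2.9},
    {"x": 39.5, "y": -21.9, "z": 5, "yaw": -2.9},
    {"x": 39.5, "y": -21.9, "z": 5, "yaw": -2.9},
    {"x": 39.5, "y": -21.9, "z": 5, "yaw": -2.9},
  ],
)

```text
time_s: 2.15
eef_pos: [0.5076, -0.2513, 0.3544]
orientation: [-0.0, -0.052, 0.999, 0.0]
wrist_force: [0.1, -0.4, -0.6]
width: 1.004
finger_force: 0.0
```

Run:
```python
from h import *
s=sensors.state();im=grab_frame("wrist");cv2.imwrite("pics/w1raw.png",im);np.save("w1.npy",T_tool(s))
print(s["time_s"],s["qpos"],T_tool(s),s["wrist_force"])
crop(im,0,0,512,384,1.5625,"w1.png")
```

```text
2.15 [ 0.9198  0.6038 -0.812   1.7778  0.516   0.987   1.5763] [[-0.9946 -0.1036 -0.0004  0.5076]
 [-0.1036  0.9946  0.0004 -0.2513]
 [ 0.0004  0.0005 -1.      0.3544]
 [ 0.      0.      0.      1.    ]] [ 0.0688 -0.3922 -0.6262]
```

View pics/w1.png

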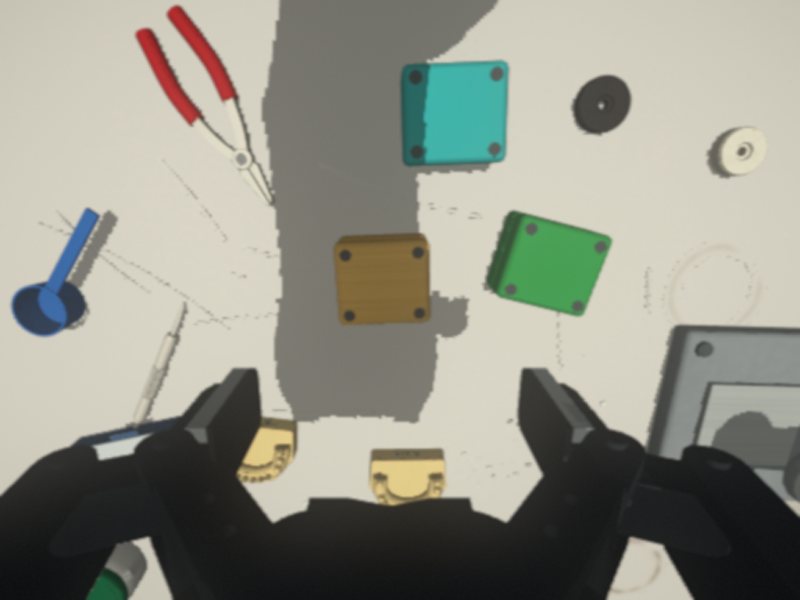

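Run:
```python
from h import *
c=get_calibration("wrist");f=192/np.tan(np.radians(c["fovy"])/2);C=(f,c["cx"],c["cy"],np.load("w1.npy")@c["tool_from_camera"])
g=lambda a,z:at_z(C,a[0]/1.5625,a[1]/1.5625,z)
P=lambda *L,z:np.array([g(a,z) for a in L])
def box(n,*L,z=.04):
    p=P(*L,z=z);e=np.diff(np.vstack([p,p[:1]]),axis=0)
    print(n,p.mean(0),"len",np.linalg.norm(e,axis=1),"ang",np.arctan2(e[:,1],e[:,0]))
box("flask",(334,245),(430,243),(431,320),(339,324))
print(P((345,255),(418,252),(420,313),(349,315),z=.04), P((345,255),(418,252),(420,313),(349,315),z=.04).mean(0))
box("green",(515,211),(611,237),(584,316),(496,290))
box("turq",(402,67),(508,62),(506,160),(404,164))
p=P((675,327),(800,326),z=.02);print("base corner",p,np.arctan2(*(p[1]-p[0])[[1,0]]))
p=P((712,385),(800,387),(698,440),z=.026);print("bed",p)
```

```text
flask [ 0.5106 -0.2542  0.04  ] len [0.0627 0.0531 0.0633 0.0547] ang [ 1.6945  0.1419 -1.4222 -3.0107]
[[ 0.4936 -0.2813  0.04  ]
 [ 0.4867 -0.2338  0.04  ]
 [ 0.5284 -0.2274  0.04  ]
 [ 0.5348 -0.2755  0.04  ]] [ 0.5108 -0.2545  0.04  ]
green [ 0.486  -0.1449  0.04  ] len [0.0659 0.0552 0.0642 0.053 ] ang [ 1.4181 -0.0948 -1.7595  3.0818]
turq [ 0.4013 -0.2218  0.04  ] len [0.062  0.0548 0.0632 0.0545] ang [ 1.7164  0.1558 -1.4304 -3.0076]
base corner [[ 0.5263 -0.0366  0.02  ]
 [ 0.5161  0.055   0.02  ]] 1.6819322465778002
bed [[ 0.567  -0.0001  0.026 ]
 [ 0.5618  0.0665  0.026 ]
 [ 0.6145  0.0036  0.026 ]]
```

Request:
play_rows(
  commands=[
    {"x": 2.6, "y": -0.4, "z": 3, "yaw": -0.032},
    {"x": 2.6, "y": -0.4, "z": 6, "yaw": -0.032},
    {"x": 2.6, "y": -0.4, "z": 9, "yaw": -0.032},
    {"x": 2.6, "y": -0.4, "z": 12, "yaw": -0.032},
    {"x": 2.6, "y": -0.4, "z": 14, "yaw": -0.032},
    {"x": 2.6, "y": -0.4, "z": 15.5, "yaw": -0.032},
    {"x": 2.6, "y": -0.4, "z": 17, "yaw": -0.032},
    {"x": 2.6, "y": -0.4, "z": 18, "yaw": -0.032},
    {"x": 2.6, "y": -0.4, "z": 18, "yaw": -0.032},
    {"x": 2.6, "y": -0.4, "z": 18, "yaw": -0.032},
  ],
  jaw=100,
)

```text
time_s: 3.2
eef_pos: [0.4824, -0.2577, 0.1751]
orientation: [0.0, -0.065, 0.998, -0.0]
wrist_force: [0.4, -0.7, 0.0]
width: 0.997
finger_force: 0.0
```

Request:
play_rows(
  commands=[
    {"x": 0},
    {"x": 0},
    {"x": 0},
    {"x": 0},
    {"x": 0},
    {"x": 0},
    {"x": 0},
    {"x": 0},
    {"x": 0},
    {"x": 0},
  ],
  jaw=0,
  newtons=90,
)

```text
invalid input at $.commands[0]: expected keys x, y, z, yaw
```

Request:
play_rows(
  commands=[
    {"z": -1},
    {"z": -3},
    {"z": -5},
    {"z": -7},
    {"z": -9},
    {"z": -10},
    {"z": -10},
  ],
)

```text
invalid input at $.commands[0]: expected keys x, y, z, yaw
```

Run:
```python
from h import *
s=sensors.state();im=grab_frame("wrist");np.save("w2.npy",T_tool(s))
print(s["time_s"],s["qpos"],s["eef_pos"],s["orientation"],s["wrist_force"],s["width"])
crop(im,0,0,512,384,1.5625,"w2.png")
```

```text
3.2 [ 0.824   0.8267 -0.6235  1.9189  0.7819  0.6556  1.4049] [ 0.4824 -0.2577  0.1751] [ 0.0002 -0.065   0.9979 -0.0001] [ 0.3555 -0.6544  0.038 ] 0.9966067592023786
```

View pics/w2.png

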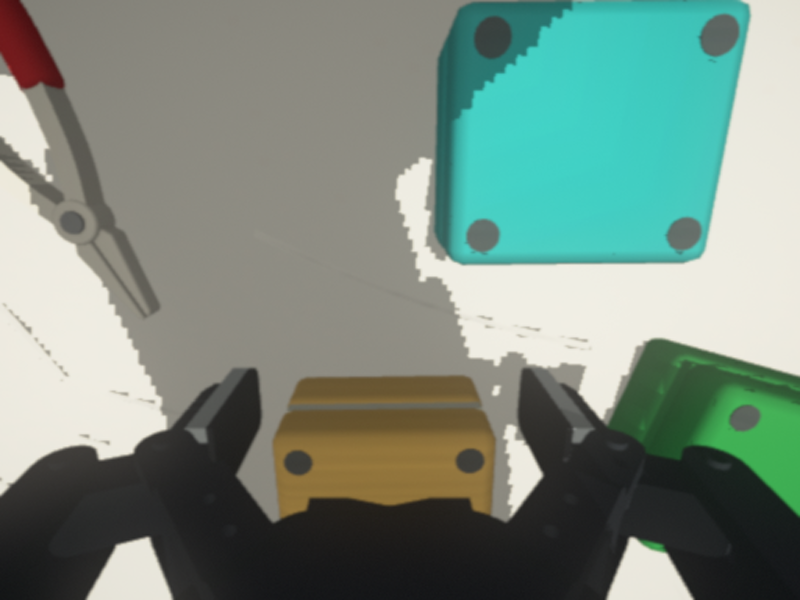

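The flask is centred between the open fingers (x 274–495 against 258/520). The earlier rows lacked keys, so nothing has closed yet.

Run:
```python
from h import *
c=get_calibration("wrist");f=192/np.tan(np.radians(c["fovy"])/2);C=(f,c["cx"],c["cy"],np.load("w2.npy")@c["tool_from_camera"])
Ti=np.linalg.inv(np.load("w2.npy"))
for a,z in [((276,437),.038),((494,437),.038),((300,378),.001),((475,377),.001),((298,462),.04),((470,461),.04)]:
    p=at_z(C,a[0]/1.5625,a[1]/1.5625,z);print(p,"tool",(Ti@np.r_[p,1])[:2])
```

```text
[ 0.4873 -0.2884  0.038 ] tool [-0.0008 -0.0311]
[ 0.4795 -0.2284  0.038 ] tool [-0.0009  0.0295]
[ 0.488  -0.2889  0.001 ] tool [-0.0014 -0.0317]
[ 0.4795 -0.2266  0.001 ] tool [-0.0011  0.0312]
[ 0.4931 -0.2815  0.04  ] tool [-0.0074 -0.025 ]
[ 0.4866 -0.2342  0.04  ] tool [-0.0071  0.0227]
```

Request:
play_rows(
  commands=[
    {"x": 0, "y": 0, "z": 0, "yaw": 0},
    {"x": 0, "y": 0, "z": 0, "yaw": 0},
    {"x": 0, "y": 0, "z": 0, "yaw": 0},
    {"x": 0, "y": 0, "z": 0, "yaw": 0},
    {"x": 0, "y": 0, "z": 0, "yaw": 0},
    {"x": 0, "y": 0, "z": 0, "yaw": 0},
    {"x": 0, "y": 0, "z": 0, "yaw": 0},
    {"x": 0, "y": 0, "z": 0, "yaw": 0},
    {"x": 0, "y": 0, "z": 0, "yaw": 0},
    {"x": 0, "y": 0, "z": 0, "yaw": 0},
  ],
  jaw=0,
  newtons=90,
)

```text
time_s: 4.25
eef_pos: [0.4824, -0.2579, 0.1758]
orientation: [0.0, -0.065, 0.998, -0.001]
wrist_force: [-5.0, 0.3, 15.6]
width: 0.733
finger_force: 95.7
```

Request:
play_rows(
  commands=[
    {"x": 0, "y": 0, "z": -0.7, "yaw": 0},
    {"x": 0, "y": 0, "z": -1.5, "yaw": 0},
    {"x": 0, "y": 0, "z": -3, "yaw": 0},
    {"x": 0, "y": 0, "z": -5, "yaw": 0},
    {"x": 0, "y": 0, "z": -7, "yaw": 0},
    {"x": 0, "y": 0, "z": -8, "yaw": 0},
    {"x": 0, "y": 0, "z": -8, "yaw": 0},
  ],
)

```text
time_s: 4.95
eef_pos: [0.4825, -0.2579, 0.2563]
orientation: [0.001, -0.065, 0.998, -0.001]
wrist_force: [-0.3, 1.1, -6.6]
width: 0.73
finger_force: 99.6
```

Run:
```python
from h import *
s=sensors.state();im=grab_frame("scene");np.save("w3.npy",T_tool(s));w=grab_frame("wrist")
print(s["time_s"],s["eef_pos"],s["orientation"],s["wrist_force"],s["wrist_torque"],s["width"])
a=cv2.resize(im[130:300,150:350],(800-400,340));b=cv2.resize(w,(400,300))
cv2.imwrite("pics/m3.png",np.hstack([cv2.resize(im[150:300,150:350],(400,300)),b]))
```

```text
4.95 [ 0.4825 -0.2579  0.2563] [ 0.0009 -0.0649  0.9979 -0.0007] [-0.2798  1.0531 -6.6052] [0.0018 0.1481 0.0111] 0.7303879744859283
```

View pics/m3.png

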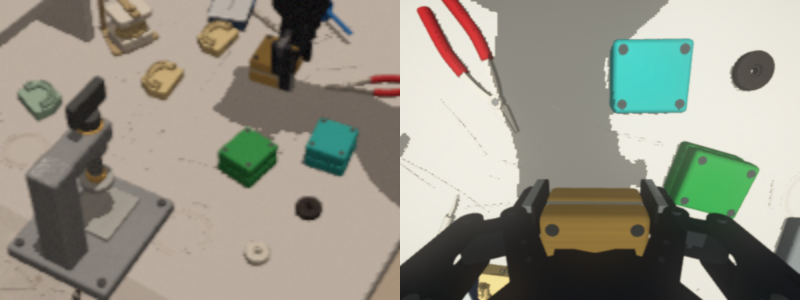

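Flask held level and the pads are firm. Next I'll move to view the press's near edge.

Request:
play_rows(
  commands=[
    {"x": 0, "y": 1, "z": -2, "yaw": 0},
    {"x": 0, "y": 3, "z": -4, "yaw": 0.057},
    {"x": -0.9, "y": 6, "z": -6, "yaw": 0.057},
    {"x": -0.9, "y": 10, "z": -8, "yaw": 0.057},
    {"x": -0.9, "y": 14, "z": -9.4, "yaw": 0.057},
    {"x": -0.9, "y": 18, "z": -9.4, "yaw": 0.057},
    {"x": -0.9, "y": 22, "z": -9.4, "yaw": 0.057},
    {"x": -0.9, "y": 26, "z": -9.4, "yaw": 0.057},
    {"x": -0.9, "y": 29, "z": -9.4, "yaw": 0.057},
    {"x": -0.9, "y": 31, "z": -9.4, "yaw": 0.057},
    {"x": -0.9, "y": 32.2, "z": -9.4, "yaw": 0.057},
    {"x": -0.9, "y": 32.2, "z": -9.4, "yaw": 0.057},
    {"x": -0.9, "y": 32.2, "z": -9.4, "yaw": 0.057},
  ],
)

```text
time_s: 6.35
eef_pos: [0.4494, 0.0621, 0.3483]
orientation: [-0.0, -0.036, 0.999, -0.0]
wrist_force: [-0.5, -0.1, -5.2]
width: 0.733
finger_force: 101.0
```

Run:
```python
from h import *
s=sensors.state();w=grab_frame("wrist");np.save("w4.npy",T_tool(s))
print(s["time_s"],s["eef_pos"],s["orientation"],s["wrist_force"],s["width"],s["qpos"])
crop(w,0,0,512,384,1.5625,"w4.png")
```

```text
6.35 [0.4494 0.0621 0.3483] [-0.0004 -0.0364  0.9993 -0.0002] [-0.4576 -0.14   -5.1722] 0.7325660994616013 [ 0.4243  0.4539 -0.8827  2.0593  0.4721  0.8406  0.9095]
```

View pics/w4.png

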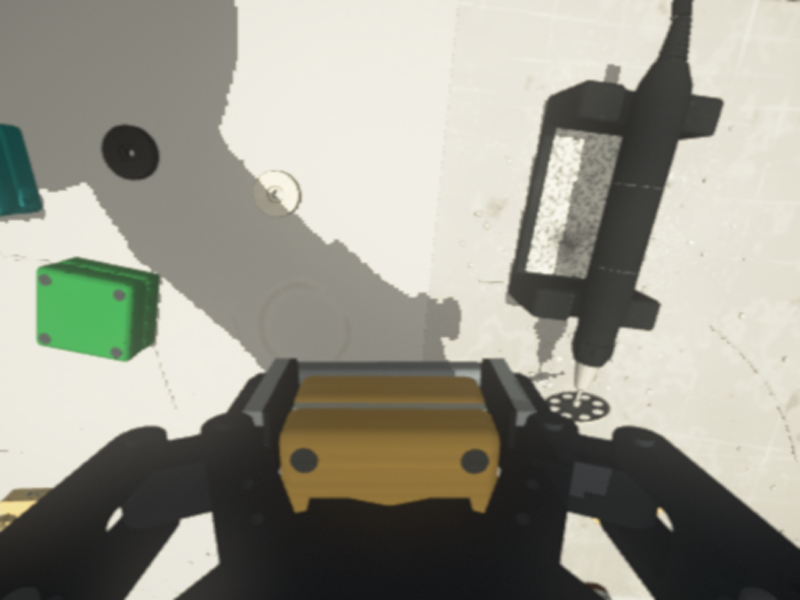

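The held flask hides the press in this view. I'll look from above and beyond, so the press falls in the upper half of the picture.

Request:
play_rows(
  commands=[
    {"x": 0, "y": 0, "z": -4, "yaw": 0},
    {"x": 0, "y": 0, "z": -8, "yaw": 0},
    {"x": -2, "y": -1, "z": -11, "yaw": 0},
    {"x": -5, "y": -2.7, "z": -11, "yaw": 0},
    {"x": -9, "y": -2.7, "z": -11, "yaw": 0},
    {"x": -13, "y": -2.7, "z": -11, "yaw": 0},
    {"x": -17, "y": -2.7, "z": -11, "yaw": 0},
    {"x": -20, "y": -2.7, "z": -11, "yaw": 0},
    {"x": -21, "y": -2.7, "z": -11, "yaw": 0},
    {"x": -21, "y": -2.7, "z": -11, "yaw": 0},
    {"x": -21, "y": -2.7, "z": -11, "yaw": 0},
  ],
)

```text
time_s: 7.5
eef_pos: [0.6603, 0.0505, 0.4583]
orientation: [-0.0, -0.036, 0.999, -0.0]
wrist_force: [1.0, -0.3, -5.1]
width: 0.727
finger_force: 104.2
```

Run:
```python
from h import *
s=sensors.state();w=grab_frame("wrist");np.save("w5.npy",T_tool(s));cv2.imwrite("pics/w5raw.png",w)
print(s["time_s"],s["eef_pos"],s["orientation"],s["wrist_force"],s["width"],s["qpos"])
crop(w,0,0,512,384,1.5625,"w5.png")
```

```text
7.5 [0.6603 0.0505 0.4583] [-0.0005 -0.0363  0.9993 -0.0001] [ 0.9727 -0.2691 -5.0771] 0.727275287139851 [ 0.3315  0.6547 -0.8422  1.3979  0.4901  1.3057  1.1089]
```

View pics/w5.png

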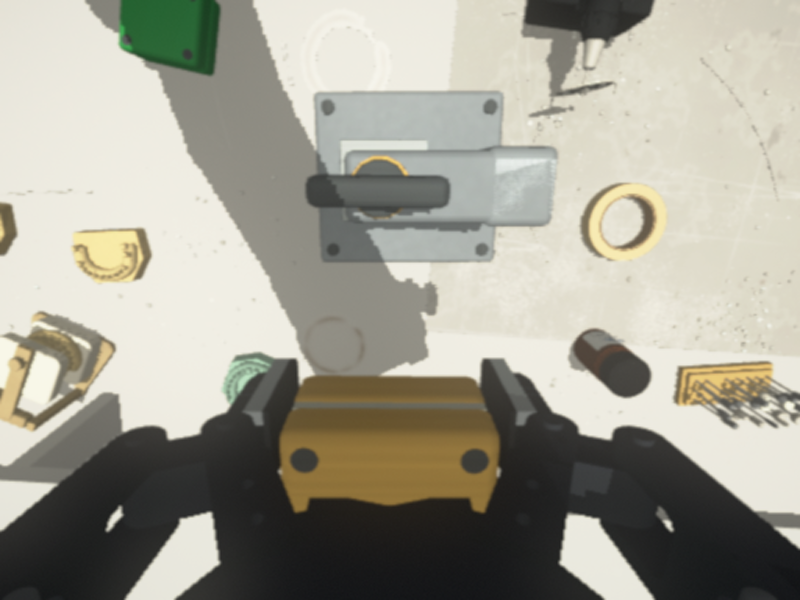

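Run:
```python
from h import *
c=get_calibration("wrist");f=192/np.tan(np.radians(c["fovy"])/2);C=(f,c["cx"],c["cy"],np.load("w5.npy")@c["tool_from_camera"])
from scipy.optimize import least_squares
def mk(z,L): return [at_z(C,a[0]/1.5625,a[1]/1.5625,z) for a in L]
b=np.array(mk(.02,[(316,92),(503,92),(493,262),(321,262)]))
loc=np.array([[-.06,.075],[.105,.075],[.105,-.075],[-.06,-.075]])
def fit(loc,b):
    def r(p):
        cc,ss=np.cos(p[2]),np.sin(p[2]);return ((loc@np.array([[cc,ss],[-ss,cc]])+p[:2])-b[:,:2]).ravel()
    s=least_squares(r,[.6,.04,1.64]);return s.x,s.fun.reshape(-1,2)
print(fit(loc,b))
bo=np.array(mk(.02,[(328,107),(490,106),(482,250),(333,249)]));print("bolts",bo,bo.mean(0))
h=np.array(mk(.233,[(308,177),(448,177),(448,206),(308,206)]));print("handle",h,h.mean(0),np.linalg.norm(h[1]-h[0]),np.arctan2(*(h[1]-h[0])[[1,0]]))
print("bed",mk(.026,[(341,140),(428,140)]))
```

```text
(array([0.5995, 0.0413, 1.6411]), array([[-0.0009, -0.0027],
       [-0.001 ,  0.0023],
       [ 0.001 ,  0.001 ],
       [ 0.0009, -0.0007]]))
bolts [[ 0.541  -0.0105  0.02  ]
 [ 0.5302  0.1289  0.02  ]
 [ 0.6553  0.1383  0.02  ]
 [ 0.6644 -0.0017  0.02  ]] [0.5977 0.0637 0.02  ]
handle [[0.5951 0.0113 0.233 ]
 [0.5908 0.0712 0.233 ]
 [0.6029 0.0725 0.233 ]
 [0.6073 0.0115 0.233 ]] [0.599  0.0416 0.233 ] 0.060037209933927096 1.6424365637261287
bed [array([0.5674, 0.0024, 0.026 ]), array([0.562 , 0.0777, 0.026 ])]
```

Request:
play_rows(
  commands=[
    {"x": 2, "y": 0, "z": 0, "yaw": 0},
    {"x": 5, "y": -0.4, "z": 0, "yaw": 0},
    {"x": 9, "y": -0.4, "z": 0, "yaw": 0},
    {"x": 13, "y": -0.4, "z": 0, "yaw": 0},
    {"x": 17, "y": -0.4, "z": 0, "yaw": 0},
    {"x": 19.5, "y": -0.4, "z": 2, "yaw": 0},
    {"x": 20.1, "y": -0.4, "z": 5, "yaw": 0},
    {"x": 20.1, "y": -0.4, "z": 9, "yaw": 0},
    {"x": 20.1, "y": -0.4, "z": 13, "yaw": 0},
    {"x": 20.1, "y": -0.4, "z": 17, "yaw": 0},
    {"x": 20.1, "y": -0.4, "z": 20, "yaw": 0},
    {"x": 20.1, "y": -0.4, "z": 22.5, "yaw": 0},
    {"x": 20.1, "y": -0.4, "z": 24.5, "yaw": 0},
    {"x": 20.1, "y": -0.4, "z": 25.3, "yaw": 0},
    {"x": 20.1, "y": -0.4, "z": 25.3, "yaw": 0},
    {"x": 20.1, "y": -0.4, "z": 25.3, "yaw": 0},
  ],
)

```text
time_s: 9.15
eef_pos: [0.4607, 0.0325, 0.2067]
orientation: [0.001, -0.036, 0.999, -0.0]
wrist_force: [-0.4, -0.0, -5.2]
width: 0.731
finger_force: 103.9
```

Request:
play_rows(
  commands=[
    {"x": -1.5, "y": -0.1, "z": 0.2, "yaw": 0},
    {"x": -3.5, "y": -0.1, "z": 0.2, "yaw": 0},
    {"x": -5, "y": -0.1, "z": 0.2, "yaw": 0},
    {"x": -6, "y": -0.1, "z": 0.2, "yaw": 0},
    {"x": -6.6, "y": -0.1, "z": 0.2, "yaw": 0},
    {"x": -6.9, "y": -0.1, "z": 0.2, "yaw": 0},
    {"x": -7.1, "y": -0.1, "z": 0.2, "yaw": 0},
    {"x": -7.2, "y": -0.1, "z": 0.2, "yaw": 0},
    {"x": -7.2, "y": -0.1, "z": 0.2, "yaw": 0},
  ],
)

```text
time_s: 10.05
eef_pos: [0.5323, 0.0368, 0.2037]
orientation: [-0.0, -0.037, 0.999, -0.0]
wrist_force: [0.3, -0.5, -6.0]
width: 0.729
finger_force: 104.1
```

Request:
play_rows(
  commands=[
    {"x": -0.15, "y": 0, "z": 0, "yaw": 0},
    {"x": -0.3, "y": 0, "z": 0, "yaw": 0},
    {"x": -0.3, "y": 0, "z": 0, "yaw": 0},
  ],
)

```text
time_s: 10.35
eef_pos: [0.5356, 0.037, 0.2037]
orientation: [0.0, -0.037, 0.999, 0.0]
wrist_force: [-0.0, 0.6, -6.1]
width: 0.728
finger_force: 104.1
```

Request:
play_rows(
  commands=[
    {"x": -0.1, "y": 0, "z": 0, "yaw": 0},
    {"x": -0.2, "y": 0, "z": 0, "yaw": 0},
    {"x": -0.2, "y": 0, "z": 0, "yaw": 0},
  ],
)

```text
time_s: 10.65
eef_pos: [0.5376, 0.0372, 0.2037]
orientation: [0.0, -0.037, 0.999, 0.0]
wrist_force: [-0.9, -0.4, -6.4]
width: 0.736
finger_force: 104.1
```

Request:
play_rows(
  commands=[
    {"x": -0.1, "y": 0, "z": 0, "yaw": 0},
    {"x": -0.15, "y": 0, "z": 0, "yaw": 0},
    {"x": -0.15, "y": 0, "z": 0.1, "yaw": 0},
    {"x": -0.15, "y": 0, "z": 0.18, "yaw": 0},
    {"x": -0.15, "y": 0, "z": 0.18, "yaw": 0},
  ],
)

```text
time_s: 11.15
eef_pos: [0.539, 0.0373, 0.202]
orientation: [0.0, -0.037, 0.999, -0.0]
wrist_force: [-0.9, -1.0, -2.9]
width: 0.726
finger_force: 104.7
```

Request:
play_rows(
  commands=[
    {"x": 0, "y": 0, "z": 0.06, "yaw": 0},
    {"x": 0, "y": 0, "z": 0.06, "yaw": 0},
  ],
)

```text
time_s: 11.35
eef_pos: [0.5389, 0.0374, 0.2018]
orientation: [0.0, -0.037, 0.999, -0.0]
wrist_force: [-6.1, -1.8, 10.4]
width: 0.729
finger_force: 106.4
```

Request:
play_rows(
  commands=[
    {"x": 0, "y": 0, "z": 0, "yaw": 0},
    {"x": 0, "y": 0, "z": 0, "yaw": 0},
    {"x": 0, "y": 0, "z": 0, "yaw": 0},
    {"x": 0, "y": 0, "z": 0, "yaw": 0},
    {"x": 0, "y": 0, "z": 0, "yaw": 0},
    {"x": 0, "y": 0, "z": 0, "yaw": 0},
  ],
  jaw=100,
)

```text
time_s: 11.95
eef_pos: [0.539, 0.0372, 0.2013]
orientation: [0.0, -0.037, 0.999, 0.0]
wrist_force: [0.5, -0.1, 0.1]
width: 1.0
finger_force: 0.0
```

Request:
play_rows(
  commands=[
    {"x": 1, "y": 0, "z": 0, "yaw": 0},
    {"x": 2.5, "y": 0, "z": 0, "yaw": 0},
    {"x": 4.5, "y": 0, "z": 0, "yaw": 0},
    {"x": 6.5, "y": 0, "z": 0, "yaw": 0},
    {"x": 8, "y": 0, "z": -3, "yaw": 0},
    {"x": 8, "y": 0, "z": -7, "yaw": 0},
    {"x": 8, "y": 0, "z": -11, "yaw": 0},
    {"x": 8, "y": 0, "z": -15, "yaw": 0},
    {"x": 8, "y": 0, "z": -18, "yaw": 0},
    {"x": 8, "y": 0, "z": -18, "yaw": 0},
    {"x": 8, "y": 0, "z": -18, "yaw": 0},
  ],
)

```text
time_s: 13.05
eef_pos: [0.4586, 0.0311, 0.3814]
orientation: [0.0, -0.036, 0.999, -0.001]
wrist_force: [0.5, -0.1, 0.7]
width: 1.004
finger_force: 0.0
```

```bash
cat >> h.py <<'E'
def amber(w,C,O=(.5993,.0415),yaw=1.642,z=.066):
    hsv=cv2.cvtColor(w,cv2.COLOR_BGR2HSV);m=cv2.inRange(hsv,(10,110,40),(28,255,255))
    n,l,st,ct=cv2.connectedComponentsWithStats(m)
    P=np.array([[np.cos(yaw),np.sin(yaw)],[-np.sin(yaw),np.cos(yaw)]])
    for i in range(1,n):
        if st[i,4]>250:
            pts=np.argwhere(l==i)[:,::-1].astype(np.float32)
            q=np.array([P@(at_z(C,u,v,z)[:2]-O) for u,v in pts])*1000
            print(st[i],"press mm min",q.min(0).round(1),"max",q.max(0).round(1))
    return m
E
python3 - <<'E'
from h import *
s=sensors.state();w=grab_frame("wrist");C=cam("wrist",s);cv2.imwrite("pics/w6raw.png",w)
print(s["time_s"],s["eef_pos"],s["qpos"])
amber(w,C)
for n,p in[("flask c if at Y=31",(0,.031))]:
    X=np.array([-.0711,.9975]);Y=np.array([-.9975,-.0711])
    for a,b in((-32,60),(32,60),(-32,2),(32,2)):
        print(a,b,proj(C,np.r_[np.array([.5993,.0415])+a/1e3*X+b/1e3*Y,.066]))
E
```

```text
13.05 [0.4586 0.0311 0.3814] [ 0.5355  0.4179 -0.9284  2.011   0.4241  0.9154  1.0255]
[225 235  50   6 289] press mm min [-27.1  70.6] max [27.6 76.7]
[ 223  243   54   47 2263] press mm min [-30.5   7.1] max [31.4 66.9]
-32 60 [220.8978 248.5373]
32 60 [277.6611 248.5792]
-32 2 [222.2478 292.6666]
32 2 [276.2447 292.714 ]
```

Request:
play_rows(
  commands=[
    {"x": 0, "y": 0, "z": 0, "yaw": 0.15},
    {"x": 0, "y": 0, "z": 0, "yaw": 0.3},
    {"x": 0, "y": 0, "z": 1, "yaw": 0.45},
    {"x": 0, "y": 0, "z": 3, "yaw": 0.6},
    {"x": 0, "y": 0, "z": 5, "yaw": 0.75},
    {"x": 0, "y": 0, "z": 7, "yaw": 0.9},
    {"x": 0, "y": 0, "z": 9, "yaw": 1.05},
    {"x": 0, "y": 0, "z": 11, "yaw": 1.2},
    {"x": 0, "y": 0, "z": 13, "yaw": 1.35},
    {"x": 0, "y": 0, "z": 15, "yaw": 1.5},
    {"x": 0, "y": 0, "z": 16.5, "yaw": 1.57},
    {"x": 0, "y": 0, "z": 17.5, "yaw": 1.57},
    {"x": 0, "y": 0, "z": 17.8, "yaw": 1.57},
    {"x": 0, "y": 0, "z": 17.8, "yaw": 1.57},
  ],
)

```text
time_s: 14.5
eef_pos: [0.4589, 0.0315, 0.2029]
orientation: [-0.0, 0.68, 0.734, -0.0]
wrist_force: [0.0, -0.3, -0.3]
width: 1.001
finger_force: 0.0
```

Run:
```python
from h import *
s=sensors.state();T=T_tool(s);print(s["time_s"],T)
X=np.array([-.0711,.9975]);Y=np.array([-.9975,-.0711]);d=T[:2,3]-[.5993,.0415];print("press",d@X,d@Y)
```

```text
14.5 [[-0.0761  0.9971 -0.0012  0.4589]
 [ 0.9971  0.0761  0.      0.0315]
 [ 0.0001 -0.0011 -1.      0.2029]
 [ 0.      0.      0.      1.    ]]
press -4.5384260941275365e-06 0.14074583994615103
```

Request:
play_rows(
  commands=[
    {"x": 0, "y": 0.8, "z": 0, "yaw": 0},
    {"x": 0, "y": 1.6, "z": 0, "yaw": 0},
    {"x": 0, "y": 1.9, "z": 0, "yaw": 0},
    {"x": 0, "y": 2.1, "z": 0, "yaw": 0},
    {"x": 0, "y": 2.3, "z": 0, "yaw": 0},
    {"x": 0, "y": 2.5, "z": 0, "yaw": 0},
    {"x": 0, "y": 2.7, "z": 0, "yaw": 0},
    {"x": 0, "y": 2.9, "z": 0, "yaw": 0},
  ],
)

```text
time_s: 15.3
eef_pos: [0.4876, 0.0334, 0.2033]
orientation: [-0.0, 0.68, 0.733, -0.001]
wrist_force: [-5.8, -0.6, 5.7]
width: 1.0
finger_force: 3.1
```

Request:
play_rows(
  commands=[
    {"x": 0, "y": 0.2, "z": 0, "yaw": 0},
    {"x": 0, "y": 0.4, "z": 0, "yaw": 0},
    {"x": 0, "y": 0.6, "z": 0, "yaw": 0},
    {"x": 0, "y": 0.8, "z": 0, "yaw": 0},
    {"x": 0, "y": 1.0, "z": 0, "yaw": 0},
    {"x": 0, "y": 1.2, "z": 0, "yaw": 0},
    {"x": 0, "y": 1.4, "z": 0, "yaw": 0},
    {"x": 0, "y": 1.6, "z": 0, "yaw": 0},
  ],
)

```text
time_s: 16.1
eef_pos: [0.5036, 0.0347, 0.2033]
orientation: [-0.0, 0.68, 0.733, -0.001]
wrist_force: [-6.3, 0.3, 5.4]
width: 1.001
finger_force: 3.2
```

Run:
```python
from h import *
s=sensors.state();w=grab_frame("wrist");C=cam("wrist",s);cv2.imwrite("pics/w7raw.png",w)
m=amber(w,C)
X=np.array([-.0711,.9975]);Y=np.array([-.9975,-.0711])
for a,b,z in((32,39,66),(-32,39,66),(32,39,26),(-32,39,26),(32,-19,66)):
    print(a,b,z,proj(C,np.r_[np.array([.5993,.0415])+a/1e3*X+b/1e3*Y,z/1e3]))
c,_=cv2.findContours(m,0,2);c=max(c,key=cv2.contourArea);print(cv2.approxPolyDP(c,3,True)[:,0].tolist())
```

```text
[ 351  186  131   61 1845] press mm min [15.8  4.4] max [41.9 53.9]
[ 368  199  144   96 9672] press mm min [ -7.5 -13.8] max [36.6 46.4]
[490 292  22  39 475] press mm min [-26.7 -24.5] max [ -6.3 -12. ]
32 39 66 [391.0849 209.6907]
-32 39 66 [371.3317 338.9309]
32 39 26 [354.9642 183.944 ]
-32 39 26 [343.5368 286.41  ]
32 -19 66 [535.6158 210.0804]
[[374, 203], [368, 249], [390, 275], [404, 279], [415, 291], [435, 294], [437, 287], [445, 285], [464, 264], [485, 253], [511, 250], [511, 235], [503, 236], [497, 231], [498, 224], [511, 217], [511, 206], [498, 201], [380, 199]]
```

Request:
play_rows(
  commands=[
    {"x": 0, "y": 0.2, "z": 0, "yaw": 0},
    {"x": 0, "y": 0.4, "z": 0, "yaw": 0},
    {"x": 0, "y": 0.6, "z": 0, "yaw": 0},
    {"x": 0, "y": 0.8, "z": 0, "yaw": 0},
    {"x": 0, "y": 0.9, "z": 0, "yaw": 0},
    {"x": 0, "y": 0.9, "z": 0, "yaw": 0},
    {"x": 0, "y": 0.9, "z": 0, "yaw": 0},
  ],
)

```text
time_s: 16.85
eef_pos: [0.5088, 0.0351, 0.2028]
orientation: [-0.003, 0.68, 0.733, -0.005]
wrist_force: [-46.8, -2.1, 34.3]
width: 1.0
finger_force: 25.2
```

Run:
```python
from h import *
s=sensors.state();w=grab_frame("wrist");C=cam("wrist",s);cv2.imwrite("pics/w8raw.png",w)
T=T_tool(s);d=T[:2,3]-[.5993,.0415]
X=np.array([-.0711,.9975]);Y=np.array([-.9975,-.0711]);print("axis",d@X,d@Y,s["wrist_force"])
# bed near corners/edges as reference, plus flask corners
for a,b,z in((32,30,66),(-32,30,66),(32,30,26),(38,35,26),(-38,35,26),(105,75,20)):
    print(a,b,z,proj(C,np.r_[np.array([.5993,.0415])+a/1e3*X+b/1e3*Y,z/1e3]))
v=cv2.resize(w[110:340,230:512],None,fx=2.8,fy=2.6,interpolation=cv2.INTER_CUBIC);print(v.shape);cv2.imwrite("pics/w8.png",v)
```

```text
axis 5.571361869196889e-05 0.09073014472828302 [-46.809   -2.063   34.3092]
32 30 66 [405.0125 210.262 ]
-32 30 66 [382.9164 340.2889]
32 30 26 [365.7351 184.032 ]
38 35 26 [357.6202 173.044 ]
-38 35 26 [343.5727 295.4939]
105 75 20 [285.7645  34.8356]
(598, 790, 3)
```

View pics/w8.png

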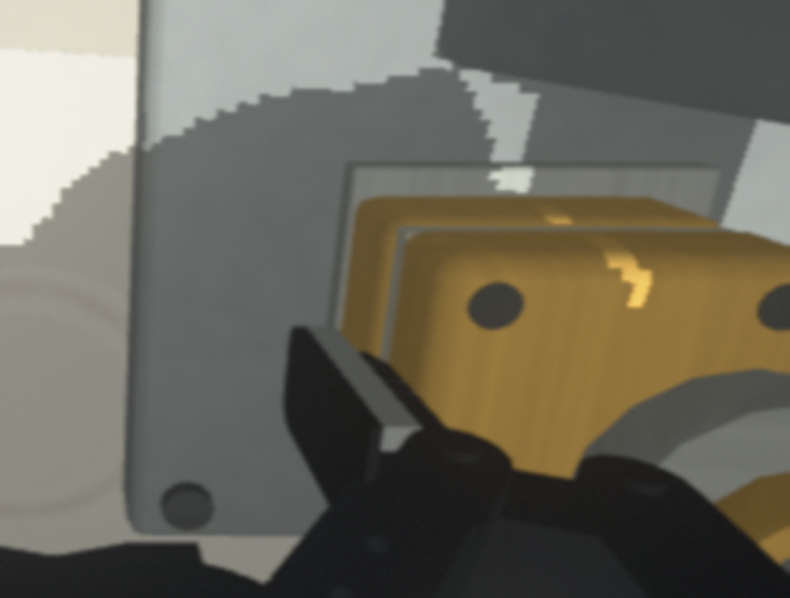

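The flask is flat on the bed, with its near face about 2–3 mm inside the bed's edge. The sudden force suggests the fingertip met the edge of the bed, so I'll back off, raise the tool and push higher.

Request:
play_rows(
  commands=[
    {"x": 0, "y": -0.4, "z": 0, "yaw": 0},
    {"x": 0, "y": -0.8, "z": 0, "yaw": 0},
    {"x": 0, "y": -0.8, "z": -0.6, "yaw": 0},
    {"x": 0, "y": -0.8, "z": -1.2, "yaw": 0},
    {"x": 0, "y": -0.8, "z": -1.2, "yaw": 0},
    {"x": 0, "y": -0.5, "z": -1.2, "yaw": 0},
    {"x": 0, "y": -0.4, "z": -1.2, "yaw": 0},
    {"x": 0, "y": -0.4, "z": -1.2, "yaw": 0},
  ],
)

```text
time_s: 17.7
eef_pos: [0.5089, 0.0351, 0.2152]
orientation: [-0.0, 0.681, 0.733, -0.0]
wrist_force: [-6.5, -0.3, 10.4]
width: 1.0
finger_force: 4.7
```

Request:
play_rows(
  commands=[
    {"x": 0, "y": 0.1, "z": 0, "yaw": 0},
    {"x": 0, "y": 0.2, "z": 0, "yaw": 0},
    {"x": 0, "y": 0.2, "z": 0, "yaw": 0},
  ],
)

```text
time_s: 18.0
eef_pos: [0.5103, 0.0352, 0.2152]
orientation: [-0.001, 0.68, 0.733, -0.001]
wrist_force: [-13.4, -1.1, 14.5]
width: 0.999
finger_force: 7.6
```

```bash
cat >> h.py <<'E'
O=np.array([.5993,.0415]);X=np.array([-.0711,.9975]);Y=np.array([-.9975,-.0711])
def press(p):return np.array([(p[:2]-O)@X,(p[:2]-O)@Y])*1000
def face():
    s=sensors.state();w=grab_frame("wrist");C=cam("wrist",s)
    m=cv2.inRange(cv2.cvtColor(w,cv2.COLOR_BGR2HSV),(10,110,40),(28,255,255))
    print("axis",press(s["eef_pos"]),"F",s["wrist_force"],"t",s["time_s"])
    for x in(15,20,25):   # along image row of lower block
        v=proj(C,np.r_[O+x/1e3*X+.032*Y,.036])[1];r=int(round(v));u=np.where(m[r,300:])[0]+300
        print(x,r,u.min(),press(at_z(C,u.min()-.5,r,.036)))
    # screw (dark dot in top) position
    g=cv2.cvtColor(w,cv2.COLOR_BGR2GRAY);p=proj(C,np.r_[O+.0235*X+.0205*Y,.066]);u0,v0=p.round().astype(int)
    sub=(m[v0-14:v0+15,u0-16:u0+17]==0).astype(np.uint8);n,l,st,ct=cv2.connectedComponentsWithStats(sub)
    for i in range(1,n):
        if 20<st[i,4]<400 and st[i,0]>0 and st[i,1]>0: print("screw",press(at_z(C,ct[i][0]+u0-16,ct[i][1]+v0-14,.066)))
    return w
E
python3 - <<'E'
from h import *
face()
E
```

```text
axis [ 0.002  89.2464] F [-13.3535  -1.0503  14.5051] t 18.0
15 212 344 [15.0932 36.3891]
20 204 345 [19.8543 36.2891]
25 195 346 [25.1153 36.2476]
```

Run:
```python
from h import *
def dots(w,C,lab):
    hsv=cv2.cvtColor(w,cv2.COLOR_BGR2HSV);sat=cv2.inRange(hsv,(0,0,0),(180,75,120))
    n,l,st,ct=cv2.connectedComponentsWithStats(sat)
    for i in range(1,n):
        if 80<st[i,4]<600 and .5<st[i,2]/st[i,3]<2 and ct[i][0]>340 and ct[i][1]>180 and ct[i][1]<300: print(lab,ct[i],st[i,4],press(at_z(C,*ct[i],.066)))
import station
s=sensors.state();C=cam("wrist",s)
w=grab_frame("wrist");cv2.imwrite("pics/w9raw.png",w);dots(w,C,"now")
c=get_calibration("wrist");f=C[0]
for n,p,q in(("w7raw",[.5036,.0347,.2033],[0,.68,.733,-.001]),("w8raw",[.5088,.0351,.2028],[-.003,.68,.733,-.005])):
    s2=dict(eef_pos=np.array(p),orientation=np.array(q));C2=cam("wrist",s2)
    w2=cv2.imread(f"pics/{n}.png");dots(w2,C2,n)
    m=cv2.inRange(cv2.cvtColor(w2,cv2.COLOR_BGR2HSV),(10,110,40),(28,255,255))
    for r in(204,):u=np.where(m[r,300:])[0]+300;print(n,u.min(),press(at_z(C2,u.min()-.5,r,.036)))
```

```text
now [388.6614 215.8942] 189 [24.6378 26.6212]
now [481.8276 215.8276] 203 [ 24.8018 -15.198 ]
w7raw [405.1535 226.4912] 228 [24.6497 32.1628]
w7raw [505.4054 226.9135] 185 [24.6196 -8.8281]
w7raw 355 [23.9211 41.9703]
w8raw [406.5932 227.2669] 236 [24.6979 28.3654]
w8raw [506.9149 228.4184] 141 [ 24.526  -11.9239]
w8raw 356 [24.1372 38.3224]
```

Request:
play_rows(
  commands=[
    {"x": 0, "y": 0.1, "z": 0, "yaw": 0},
    {"x": 0, "y": 0.2, "z": 0, "yaw": 0},
    {"x": 0, "y": 0.2, "z": 0, "yaw": 0},
  ],
)

```text
time_s: 18.4
eef_pos: [0.5108, 0.0351, 0.2145]
orientation: [-0.002, 0.68, 0.733, -0.003]
wrist_force: [-24.1, -0.5, 11.0]
width: 0.997
finger_force: 2.1
```

```bash
cat >> h.py <<'E'
def dots():
    s=sensors.state();C=cam("wrist",s);w=grab_frame("wrist")
    print("axis",press(s["eef_pos"]),"F",s["wrist_force"],"t",s["time_s"])
    sat=cv2.inRange(cv2.cvtColor(w,cv2.COLOR_BGR2HSV),(0,0,0),(180,75,120))
    n,l,st,ct=cv2.connectedComponentsWithStats(sat)
    for i in range(1,n):
        if 80<st[i,4]<600 and .5<st[i,2]/st[i,3]<2 and ct[i][0]>330 and 170<ct[i][1]<300: print(ct[i],press(at_z(C,*ct[i],.066)))
    return w,C
E
python3 - <<'E'
from h import *
w,C=dots()
# bed edge: gray profile along press line x=25..36 at z=.026 crossing Y 45..30
g=cv2.cvtColor(w,cv2.COLOR_BGR2GRAY).astype(np.float32)
for x in(34,36):
    ys=np.arange(46,30,-1);print(x,[int(cv2.getRectSubPix(g,(1,1),tuple(float(t) for t in proj(C,np.r_[O+x/1e3*X+y/1e3*Y,.026])))[0,0]) for y in ys])
for y in(20,10,0):
    xs=np.arange(46,30,-1);print(y,[int(cv2.getRectSubPix(g,(1,1),tuple(float(t) for t in proj(C,np.r_[O+x/1e3*X+y/1e3*Y,.026])))[0,0]) for x in xs])
E
```

```text
axis [-0.1102 88.7281] F [-24.0867  -0.4634  11.0412] t 18.4
[391.3906 216.125 ] [24.6914 26.0257]
[485.5498 216.1943] [ 24.8574 -15.748 ]
34 [103, 103, 103, 103, 102, 102, 103, 103, 100, 86, 93, 113, 121, 120, 121, 123]
36 [104, 104, 103, 103, 103, 103, 103, 103, 99, 87, 93, 114, 120, 120, 121, 122]
20 [100, 100, 100, 100, 100, 100, 100, 93, 93, 111, 118, 118, 118, 118, 110, 89]
10 [112, 101, 98, 98, 99, 99, 99, 91, 93, 112, 119, 119, 120, 119, 110, 89]
0 [98, 98, 97, 97, 97, 96, 96, 90, 92, 110, 117, 118, 118, 117, 108, 87]
```

The flask is now about 4 mm short of centre. The resistance comes from the open gripper's wide knuckle touching the arm's side, at about z 0.15. I'll go lower so the knuckle passes under the arm.

Request:
play_rows(
  commands=[
    {"x": 0, "y": -0.6, "z": 0, "yaw": 0},
    {"x": 0, "y": -1.0, "z": 0, "yaw": 0},
    {"x": 0, "y": -1.0, "z": 0.6, "yaw": 0},
    {"x": 0, "y": -1.0, "z": 1.2, "yaw": 0},
    {"x": 0, "y": -1.0, "z": 1.6, "yaw": 0},
    {"x": 0, "y": -1.0, "z": 1.9, "yaw": 0},
    {"x": 0, "y": -1.0, "z": 1.9, "yaw": 0},
  ],
)

```text
time_s: 19.15
eef_pos: [0.503, 0.0347, 0.1958]
orientation: [-0.0, 0.68, 0.733, -0.0]
wrist_force: [0.0, 0.3, 0.3]
width: 1.0
finger_force: 0.0
```

Request:
play_rows(
  commands=[
    {"x": 0, "y": 0, "z": 0.2, "yaw": 0},
    {"x": 0, "y": 0, "z": 0.4, "yaw": 0},
    {"x": 0, "y": 0, "z": 0.4, "yaw": 0},
  ],
)

```text
time_s: 19.45
eef_pos: [0.5031, 0.0347, 0.1921]
orientation: [-0.0, 0.68, 0.733, -0.0]
wrist_force: [0.2, -1.1, -0.7]
width: 1.003
finger_force: 0.2
```

Request:
play_rows(
  commands=[
    {"x": 0, "y": 0, "z": 0.15, "yaw": 0},
    {"x": 0, "y": 0, "z": 0.3, "yaw": 0},
    {"x": 0, "y": 0, "z": 0.3, "yaw": 0},
  ],
)

```text
time_s: 19.75
eef_pos: [0.5031, 0.0346, 0.1892]
orientation: [-0.0, 0.68, 0.733, -0.0]
wrist_force: [-0.6, 0.3, -0.5]
width: 1.001
finger_force: 0.1
```

Request:
play_rows(
  commands=[
    {"x": 0, "y": 0.2, "z": 0, "yaw": 0},
    {"x": 0, "y": 0.4, "z": 0, "yaw": 0},
    {"x": 0, "y": 0.6, "z": 0, "yaw": 0},
    {"x": 0, "y": 0.7, "z": 0, "yaw": 0},
    {"x": 0, "y": 0.7, "z": 0, "yaw": 0},
  ],
)

```text
time_s: 20.25
eef_pos: [0.506, 0.0344, 0.1878]
orientation: [-0.003, 0.68, 0.733, -0.005]
wrist_force: [-33.7, -2.6, 4.0]
width: 1.001
finger_force: 10.1
```

Request:
play_rows(
  commands=[
    {"x": 0, "y": 0.1, "z": 0, "yaw": 0},
    {"x": 0, "y": 0.2, "z": 0, "yaw": 0},
    {"x": 0, "y": 0.2, "z": 0, "yaw": 0},
  ],
)

```text
time_s: 20.55
eef_pos: [0.507, 0.0342, 0.1871]
orientation: [-0.004, 0.681, 0.733, -0.006]
wrist_force: [-36.2, -2.7, -5.9]
width: 1.002
finger_force: 7.6
```

Run:
```python
from h import *
dots()
```

```text
axis [-0.7099 92.5668] F [-36.1697  -2.6916  -5.8844] t 20.55
[443.7454 243.7147] [24.6717 26.1989]
```

Run:
```python
from h import *
c=get_calibration("wrist");f=192/np.tan(np.radians(c["fovy"])/2);P=c["tool_from_camera"];C=(f,c["cx"],c["cy"],P)
for n,a in dict(tip_in=(520,370),tip_out=(545,370),strip=(600,430),bulge_hi=(620,432),bulge_out=(645,455),kn_in=(690,450),kn_out=(735,462),far=(798,510),low=(725,560)).items():
    o,d=ray(C,a[0]/1.5625,a[1]/1.5625)
    print(n,[(o+d*(xp-o[0])/d[0]).round(4)[1:].tolist() for xp in(.011,.0,.02)])
```

```text
tip_in [[0.041, 0.1558], [0.0484, 0.1786], [0.0348, 0.1371]]
tip_out [[0.0487, 0.1558], [0.0577, 0.1786], [0.0415, 0.1371]]
strip [[0.0507, 0.1231], [0.06, 0.1399], [0.0431, 0.1094]]
bulge_hi [[0.0551, 0.1223], [0.0652, 0.1389], [0.0468, 0.1087]]
bulge_out [[0.0561, 0.1136], [0.0664, 0.1286], [0.0477, 0.1012]]
kn_in [[0.0671, 0.1153], [0.0794, 0.1307], [0.0571, 0.1027]]
kn_out [[0.074, 0.1112], [0.0875, 0.1258], [0.0629, 0.0992]]
far [[0.0751, 0.0975], [0.0888, 0.1096], [0.0638, 0.0876]]
low [[0.0538, 0.0869], [0.0637, 0.097], [0.0458, 0.0785]]
```

The wrist calibration puts the knuckle (lead about 70 mm) around z 0.10 here, so it was touching the sprung pad, not the arm. At TCP z ≈ 0.218 the knuckle should pass between the pad and the boss.

Request:
play_rows(
  commands=[
    {"x": 0, "y": -0.7, "z": 0, "yaw": 0},
    {"x": 0, "y": -1.4, "z": 0, "yaw": 0},
    {"x": 0, "y": -1.4, "z": -1, "yaw": 0},
    {"x": 0, "y": -1.4, "z": -2, "yaw": 0},
    {"x": 0, "y": -1.4, "z": -3, "yaw": 0},
    {"x": 0, "y": -1.4, "z": -3, "yaw": 0},
    {"x": 0, "y": -1.0, "z": -3, "yaw": 0},
    {"x": 0, "y": -0.6, "z": -3, "yaw": 0},
    {"x": 0, "y": -0.3, "z": -3, "yaw": 0},
    {"x": 0, "y": -0.3, "z": -3, "yaw": 0},
  ],
)

```text
time_s: 21.6
eef_pos: [0.5094, 0.0352, 0.219]
orientation: [-0.0, 0.68, 0.733, -0.0]
wrist_force: [0.2, 0.5, 0.3]
width: 0.999
finger_force: 0.0
```

Request:
play_rows(
  commands=[
    {"x": 0, "y": 0.15, "z": 0, "yaw": 0},
    {"x": 0, "y": 0.3, "z": 0, "yaw": 0},
    {"x": 0, "y": 0.45, "z": 0, "yaw": 0},
    {"x": 0, "y": 0.45, "z": 0, "yaw": 0},
  ],
)

```text
time_s: 22.0
eef_pos: [0.5108, 0.0351, 0.2181]
orientation: [-0.002, 0.68, 0.733, -0.003]
wrist_force: [-24.6, -0.6, 1.6]
width: 1.002
finger_force: 0.0
```

Run:
```python
from h import *
dots()
```

```text
axis [-0.0991 88.747 ] F [-24.5928  -0.5511   1.5626] t 22.0
[388.0339 213.4689] [24.6118 26.0656]
[479.8   213.635] [ 24.7543 -15.7353]
```

Pure side contact again, this time with the round boss. Boss and pad are both round, so I'll push at ±24 mm off the axis, one end and then the other, to clear them and keep the flask square.

Request:
play_rows(
  commands=[
    {"x": 0, "y": -0.6, "z": 0, "yaw": 0},
    {"x": -0.8, "y": -1.2, "z": 0.2, "yaw": 0},
    {"x": -1.6, "y": -1.2, "z": 0.4, "yaw": 0},
    {"x": -2.4, "y": -1.2, "z": 0.5, "yaw": 0},
    {"x": -2.4, "y": -1.2, "z": 0.5, "yaw": 0},
    {"x": -2.4, "y": -0.8, "z": 0.5, "yaw": 0},
    {"x": -2.4, "y": -0.4, "z": 0.5, "yaw": 0},
    {"x": -2.4, "y": -0.2, "z": 0.5, "yaw": 0},
    {"x": -2.4, "y": 0, "z": 0.5, "yaw": 0},
    {"x": -2.4, "y": 0, "z": 0.5, "yaw": 0},
  ],
)

```text
time_s: 23.05
eef_pos: [0.5134, 0.0115, 0.2133]
orientation: [-0.002, 0.68, 0.733, -0.003]
wrist_force: [-17.9, -0.8, -3.9]
width: 1.001
finger_force: 0.4
```

Run:
```python
from h import *
dots()
```

```text
axis [-23.7693  87.8156] F [-17.8909  -0.7893  -3.9071] t 23.05
```

Request:
play_rows(
  commands=[
    {"x": 0, "y": -0.4, "z": 0, "yaw": 0},
    {"x": 0, "y": -0.7, "z": 0.4, "yaw": 0},
    {"x": 0, "y": -0.7, "z": 1.0, "yaw": 0},
    {"x": 0, "y": -0.7, "z": 1.1, "yaw": 0},
    {"x": 0, "y": -0.5, "z": 1.1, "yaw": 0},
    {"x": 0, "y": -0.3, "z": 1.1, "yaw": 0},
    {"x": 0, "y": -0.1, "z": 1.1, "yaw": 0},
    {"x": 0, "y": 0, "z": 1.1, "yaw": 0},
    {"x": 0, "y": 0, "z": 1.1, "yaw": 0},
  ],
)

```text
time_s: 24.0
eef_pos: [0.5157, 0.0115, 0.2037]
orientation: [0.0, 0.681, 0.733, 0.0]
wrist_force: [-1.2, 0.1, 6.2]
width: 1.002
finger_force: 1.6
```

Run:
```python
from h import *
w,C=dots();cv2.imwrite("pics/w10raw.png",w)
```

```text
axis [-23.9663  85.5044] F [-1.1792  0.087   6.2029] t 24.0
```

```bash
sed -i 's/ct\[i\]\[0\]>330 and 170<ct\[i\]\[1\]<300/ct[i][0]>300 and 60<ct[i][1]<300/' h.py
python3 - <<'E'
from h import *
dots()
E
```

```text
axis [-23.9318  85.5027] F [-0.8332  0.0033  5.3817] t 24.05
[409.552  169.5735] [24.4624 23.0648]
```

Request:
play_rows(
  commands=[
    {"x": 0, "y": -0.5, "z": 0, "yaw": 0},
    {"x": 1.0, "y": -1.0, "z": 0, "yaw": 0},
    {"x": 2.5, "y": -1.0, "z": 0, "yaw": 0},
    {"x": 4.0, "y": -1.0, "z": 0, "yaw": 0},
    {"x": 4.7, "y": -1.0, "z": 0, "yaw": 0},
    {"x": 4.7, "y": -0.8, "z": 0, "yaw": 0},
    {"x": 4.7, "y": -0.6, "z": 0, "yaw": 0},
    {"x": 4.7, "y": -0.4, "z": 0, "yaw": 0},
    {"x": 4.7, "y": -0.2, "z": 0, "yaw": 0},
    {"x": 4.7, "y": -0.1, "z": 0, "yaw": 0},
    {"x": 4.7, "y": -0.1, "z": 0, "yaw": 0},
  ],
)

```text
time_s: 25.2
eef_pos: [0.5112, 0.0581, 0.2035]
orientation: [0.0, 0.681, 0.733, 0.0]
wrist_force: [-0.7, 1.3, 6.2]
width: 1.001
finger_force: 0.1
```

Run:
```python
from h import *
w,C=dots();cv2.imwrite("pics/w11raw.png",w)
```

```text
axis [22.8714 86.6861] F [-0.6502  1.3358  6.1734] t 25.2
[493.935 271.925] [ 26.2768 -19.3627]
```

Request:
play_rows(
  commands=[
    {"x": 0, "y": 0.1, "z": 0, "yaw": 0},
    {"x": 0, "y": 0.17, "z": 0, "yaw": 0},
    {"x": 0, "y": 0.17, "z": 0, "yaw": 0},
  ],
)

```text
time_s: 25.55
eef_pos: [0.5127, 0.0584, 0.2036]
orientation: [0.0, 0.681, 0.733, 0.0]
wrist_force: [-1.1, 1.1, 7.1]
width: 0.999
finger_force: 0.9
```

Run:
```python
from h import *
w,C=dots();cv2.imwrite("pics/w11raw.png",w)
```

```text
axis [23.0125 85.1406] F [-1.0502  1.1106  7.1352] t 25.55
[492.9701 273.6119] [ 25.5609 -20.7542]
```

Request:
play_rows(
  commands=[
    {"x": 0, "y": -1, "z": 0, "yaw": 0},
    {"x": 0, "y": -3, "z": 0, "yaw": 0},
    {"x": 0, "y": -5.5, "z": 0, "yaw": 0},
    {"x": -1, "y": -6.5, "z": -3, "yaw": 0},
    {"x": -2.3, "y": -6.5, "z": -7, "yaw": 0},
    {"x": -2.3, "y": -6.5, "z": -11, "yaw": 0},
    {"x": -2.3, "y": -6.5, "z": -15, "yaw": 0},
    {"x": -2.3, "y": -6.5, "z": -19, "yaw": 0},
    {"x": -2.3, "y": -6.5, "z": -22, "yaw": 0},
    {"x": -2.3, "y": -6.5, "z": -22, "yaw": 0},
  ],
)

```text
time_s: 26.6
eef_pos: [0.4495, 0.0306, 0.4265]
orientation: [0.002, 0.681, 0.732, 0.002]
wrist_force: [0.2, -0.5, -0.4]
width: 1.003
finger_force: 0.0
```

Run:
```python
from h import *
s=sensors.state();print(s["time_s"],s["eef_pos"],s["qpos"],T_tool(s)[:,:3],press(s["eef_pos"]))
w,C=dots();cv2.imwrite("pics/w12raw.png",w)
m=amber(w,C)
for a,b in((32,29),(-32,29),(32,-29)):print(a,b,proj(C,np.r_[O+a/1e3*X+b/1e3*Y,.066]))
```

```text
26.6 [0.4495 0.0306 0.4265] [ 0.2557  0.2488 -0.5387  1.9922  0.1598  0.9357 -0.2909] [[-0.073   0.9973  0.0053]
 [ 0.9973  0.073  -0.0004]
 [-0.0008  0.0052 -1.    ]
 [ 0.      0.      0.    ]] [ -0.1883 150.225 ]
axis [ -0.1883 150.225 ] F [ 0.237  -0.4933 -0.3724] t 26.6
[ 339  140   59   53 1415] press mm min [-27.9 -25.8] max [35.6 39.2]
[411 181  34  38 255] press mm min [-62.3 -90.5] max [-13.9 -53.3]
32 29 [350.7323 143.1027]
-32 29 [345.4223 195.2113]
32 -29 [400.0663 143.1249]
```

Request:
play_rows(
  commands=[
    {"x": 0, "y": 3, "z": 0, "yaw": 0},
    {"x": 0, "y": 7, "z": 0, "yaw": 0},
    {"x": 0, "y": 11, "z": 0, "yaw": 0},
    {"x": 0, "y": 14, "z": 0, "yaw": 0},
    {"x": 0, "y": 15, "z": 0, "yaw": 0},
    {"x": 0, "y": 15, "z": 0, "yaw": 0},
    {"x": 0, "y": 15, "z": 1.5, "yaw": 0},
    {"x": 0, "y": 15, "z": 3, "yaw": 0},
    {"x": 0, "y": 15, "z": 4.2, "yaw": 0},
    {"x": 0, "y": 15, "z": 4.7, "yaw": 0},
    {"x": 0, "y": 15, "z": 4.7, "yaw": 0},
    {"x": 0, "y": 15, "z": 4.7, "yaw": 0},
  ],
)

```text
time_s: 27.85
eef_pos: [0.599, 0.0418, 0.3766]
orientation: [0.0, 0.68, 0.733, 0.0]
wrist_force: [0.2, -0.2, -0.1]
width: 0.998
finger_force: 0.0
```

Request:
play_rows(
  commands=[
    {"x": 0, "y": 0, "z": 0, "yaw": 0},
    {"x": 0, "y": 0, "z": 0, "yaw": 0},
    {"x": 0, "y": 0, "z": 0, "yaw": 0},
    {"x": 0, "y": 0, "z": 0, "yaw": 0},
    {"x": 0, "y": 0, "z": 0, "yaw": 0},
    {"x": 0, "y": 0, "z": 0, "yaw": 0},
    {"x": 0, "y": 0, "z": 0, "yaw": 0},
    {"x": 0, "y": 0, "z": 0, "yaw": 0},
  ],
  jaw=0,
  newtons=40,
)

```text
time_s: 28.65
eef_pos: [0.599, 0.0418, 0.3765]
orientation: [0.0, 0.681, 0.733, 0.0]
wrist_force: [-3.2, -1.1, 5.7]
width: 0.155
finger_force: 40.8
```

```bash
cat >> h.py <<'E'
def tq():
    s=sensors.state();T=T_tool(s);print("t",s["time_s"],"p",press(s["eef_pos"]).round(1),round(s["eef_pos"][2],4),"yaw",round(np.arctan2(T[1,0],T[0,0]),3),"F",s["wrist_force"].round(1),"M",s["wrist_torque"].round(3),"w",round(s["width"],3),"j7",round(s["qpos"][6],2),"tau7",round(s["tau"][6],3))
E
python3 -c "
from h import *
tq()"
```

```text
t 28.65 p [0.3 0.3] 0.3765 yaw 1.645 F [-3.2 -1.1  5.7] M [-0.076  0.646 -0.32 ] w 0.155 j7 -0.34 tau7 0.288
```

Request:
play_rows(
  commands=[
    {"x": 0, "y": 0, "z": 0, "yaw": 0.1},
    {"x": 0, "y": 0, "z": 0, "yaw": 0.2},
    {"x": 0, "y": 0, "z": 0, "yaw": 0.3},
    {"x": 0, "y": 0, "z": 0, "yaw": 0.4},
  ],
  newtons=90,
)

```text
time_s: 29.05
eef_pos: [0.5992, 0.0418, 0.3766]
orientation: [0.0, 0.814, 0.581, 0.0]
wrist_force: [-0.0, -1.5, 4.3]
width: 0.147
finger_force: 87.6
```

```bash
python3 -c "
from h import *
tq()"
```

```text
t 29.05 p [0.3 0.1] 0.3766 yaw 1.241 F [-0.  -1.5  4.3] M [-0.146  0.07   0.279] w 0.147 j7 -0.7 tau7 2.621
```

Request:
play_rows(
  commands=[
    {"x": 0, "y": 0, "z": 0, "yaw": 0.1},
    {"x": 0, "y": 0, "z": 0, "yaw": 0.2},
    {"x": 0, "y": 0, "z": 0, "yaw": 0.3},
    {"x": 0, "y": 0, "z": 0, "yaw": 0.4},
  ],
)

```text
time_s: 29.45
eef_pos: [0.5994, 0.0416, 0.3766]
orientation: [0.0, 0.913, 0.408, 0.001]
wrist_force: [2.1, -1.8, 3.1]
width: 0.149
finger_force: 87.6
```

```bash
python3 -c "
from h import *
tq()"
```

```text
t 29.45 p [ 0.  -0.1] 0.3766 yaw 0.841 F [ 2.1 -1.8  3.1] M [-0.381 -0.523  0.283] w 0.149 j7 -1.05 tau7 2.613
```

Request:
play_rows(
  commands=[
    {"x": 0, "y": 0, "z": 0, "yaw": 0.1},
    {"x": 0, "y": 0, "z": 0, "yaw": 0.2},
    {"x": 0, "y": 0, "z": 0, "yaw": 0.3},
    {"x": 0, "y": 0, "z": 0, "yaw": 0.4},
  ],
)

```text
time_s: 29.85
eef_pos: [0.5995, 0.0413, 0.3766]
orientation: [0.0, 0.976, 0.219, 0.001]
wrist_force: [4.5, -2.6, 0.8]
width: 0.149
finger_force: 87.6
```

```bash
python3 -c "
from h import *
tq()"
```

```text
t 29.85 p [-0.2 -0.2] 0.3766 yaw 0.441 F [ 4.5 -2.6  0.8] M [-0.706 -0.827  0.266] w 0.149 j7 -1.39 tau7 2.607
```

Request:
play_rows(
  commands=[
    {"x": 0, "y": 0, "z": 0, "yaw": 0.1},
    {"x": 0, "y": 0, "z": 0, "yaw": 0.2},
    {"x": 0, "y": 0, "z": 0, "yaw": 0.3},
  ],
)

```text
time_s: 30.15
eef_pos: [0.5996, 0.0411, 0.3766]
orientation: [0.0, 0.998, 0.07, 0.001]
wrist_force: [5.4, -4.7, 1.0]
width: 0.148
finger_force: 87.6
```

```bash
python3 -c "
from h import *
tq()"
```

```text
t 30.15 p [-0.4 -0.2] 0.3766 yaw 0.141 F [ 5.4 -4.7  1. ] M [-0.957 -0.921  0.25 ] w 0.148 j7 -1.66 tau7 2.599
```

Request:
play_rows(
  commands=[
    {"x": 0, "y": 0, "z": 0, "yaw": 0.1},
    {"x": 0, "y": 0, "z": 0, "yaw": 0.2},
  ],
)

```text
time_s: 30.35
eef_pos: [0.5996, 0.0409, 0.3766]
orientation: [0.001, 1.0, -0.03, 0.001]
wrist_force: [4.9, -4.8, 0.9]
width: 0.147
finger_force: 87.6
```

```bash
python3 -c "
from h import *
tq()"
```

```text
t 30.35 p [-0.6 -0.3] 0.3766 yaw -0.06 F [ 4.9 -4.8  0.9] M [-1.16  -0.928  0.248] w 0.147 j7 -1.83 tau7 2.595
```

Request:
play_rows(
  commands=[
    {"x": 0, "y": 0, "z": 0, "yaw": 0.1},
    {"x": 0, "y": 0, "z": 0, "yaw": 0.2},
  ],
)

```text
time_s: 30.55
eef_pos: [0.5996, 0.0408, 0.3766]
orientation: [0.001, 0.992, -0.129, 0.001]
wrist_force: [5.2, -6.5, 0.2]
width: 0.147
finger_force: 87.7
```

```bash
python3 -c "
from h import *
tq()"
```

```text
t 30.55 p [-0.7 -0.2] 0.3766 yaw -0.26 F [ 5.2 -6.5  0.2] M [-1.317 -0.902  0.322] w 0.147 j7 -2.0 tau7 2.588
```

Request:
play_rows(
  commands=[
    {"x": 0, "y": 0, "z": 0, "yaw": 0.1},
    {"x": 0, "y": 0, "z": 0, "yaw": 0.2},
  ],
)

```text
time_s: 30.75
eef_pos: [0.5995, 0.0407, 0.3766]
orientation: [0.001, 0.974, -0.228, 0.001]
wrist_force: [4.1, -7.8, 1.6]
width: 0.143
finger_force: 87.7
```

```bash
python3 -c "
from h import *
tq()"
```

```text
t 30.75 p [-0.9 -0.2] 0.3766 yaw -0.46 F [ 4.1 -7.8  1.6] M [-1.51  -0.769  0.246] w 0.143 j7 -2.18 tau7 2.582
```

Request:
play_rows(
  commands=[
    {"x": 0, "y": 0, "z": 0, "yaw": 0.1},
    {"x": 0, "y": 0, "z": 0, "yaw": 0.2},
  ],
)

```text
time_s: 30.95
eef_pos: [0.5995, 0.0405, 0.3766]
orientation: [0.001, 0.946, -0.324, 0.001]
wrist_force: [2.7, -8.9, 2.6]
width: 0.15
finger_force: 87.8
```

```bash
python3 -c "
from h import *
tq();tq()"
```

```text
t 30.95 p [-1.  -0.1] 0.3766 yaw -0.66 F [ 2.7 -8.9  2.6] M [-1.628 -0.584  0.302] w 0.15 j7 -2.35 tau7 2.573
t 30.95 p [-1.  -0.1] 0.3766 yaw -0.66 F [ 2.7 -8.9  2.6] M [-1.628 -0.584  0.302] w 0.15 j7 -2.35 tau7 2.573
```

Request:
play_rows(
  commands=[
    {"x": 0, "y": 0, "z": 0, "yaw": 0},
    {"x": 0, "y": 0, "z": 0, "yaw": 0},
    {"x": 0, "y": 0, "z": 0, "yaw": 0},
    {"x": 0, "y": 0, "z": 0, "yaw": 0},
    {"x": 0, "y": 0, "z": 0, "yaw": 0},
    {"x": 0, "y": 0, "z": 0, "yaw": 0},
    {"x": 0, "y": 0, "z": 0, "yaw": -0.14},
    {"x": 0, "y": 0, "z": 0, "yaw": -0.28},
    {"x": 0, "y": 0, "z": 0, "yaw": -0.42},
    {"x": 0, "y": 0, "z": 0, "yaw": -0.56},
    {"x": 0, "y": 0, "z": 0, "yaw": -0.7},
    {"x": 0, "y": 0, "z": 0, "yaw": -0.84},
    {"x": 0, "y": 0, "z": 0, "yaw": -0.98},
    {"x": 0, "y": 0, "z": 0, "yaw": -1.12},
  ],
  jaw=100,
)

```text
time_s: 32.35
eef_pos: [0.599, 0.0417, 0.3763]
orientation: [-0.0, 0.972, 0.233, 0.0]
wrist_force: [0.4, -0.2, -0.9]
width: 0.996
finger_force: 0.0
```

Request:
play_rows(
  commands=[
    {"x": 0, "y": 0, "z": 0, "yaw": -0.14},
    {"x": 0, "y": 0, "z": 0, "yaw": -0.28},
    {"x": 0, "y": 0, "z": 0, "yaw": -0.42},
    {"x": 0, "y": 0, "z": 0, "yaw": -0.56},
    {"x": 0, "y": 0, "z": 0, "yaw": -0.7},
    {"x": 0, "y": 0, "z": 0, "yaw": -0.84},
    {"x": 0, "y": 0, "z": 0, "yaw": -0.98},
    {"x": 0, "y": 0, "z": 0, "yaw": -1.12},
    {"x": 0, "y": 0, "z": 0, "yaw": -1.26},
    {"x": 0, "y": 0, "z": 0, "yaw": -1.4},
    {"x": 0, "y": 0, "z": 0, "yaw": -1.54},
    {"x": 0, "y": 0, "z": 0, "yaw": -1.68},
    {"x": 0, "y": 0, "z": 0, "yaw": -1.82},
    {"x": 0, "y": 0, "z": 0, "yaw": -1.96},
    {"x": 0, "y": 0, "z": 0, "yaw": -2.02},
    {"x": 0, "y": 0, "z": 0, "yaw": -2.02},
  ],
)

```text
time_s: 33.95
eef_pos: [0.599, 0.0415, 0.3762]
orientation: [-0.0, 0.322, 0.947, 0.0]
wrist_force: [-0.3, 0.3, 0.2]
width: 0.996
finger_force: 0.0
```

```bash
python3 -c "
from h import *
tq()"
```

```text
t 33.95 p [0.  0.3] 0.3762 yaw 2.486 F [-0.3  0.3  0.2] M [ 0.009  0.048 -0.011] w 0.996 j7 0.39 tau7 1.914
```

Request:
play_rows(
  commands=[
    {"x": 0, "y": 0, "z": 0, "yaw": 0},
    {"x": 0, "y": 0, "z": 0, "yaw": 0},
    {"x": 0, "y": 0, "z": 0, "yaw": 0},
    {"x": 0, "y": 0, "z": 0, "yaw": 0},
    {"x": 0, "y": 0, "z": 0, "yaw": 0},
    {"x": 0, "y": 0, "z": 0, "yaw": 0},
    {"x": 0, "y": 0, "z": 0, "yaw": 0},
  ],
  jaw=0,
)

```text
time_s: 34.65
eef_pos: [0.5987, 0.0414, 0.3766]
orientation: [-0.0, 0.323, 0.946, -0.001]
wrist_force: [-6.7, -3.1, 8.0]
width: 0.153
finger_force: 88.6
```

```bash
python3 -c "
from h import *
tq()"
```

```text
t 34.65 p [-0.1  0.6] 0.3766 yaw 2.484 F [-6.7 -3.1  8. ] M [-0.69   1.297 -0.305] w 0.153 j7 0.39 tau7 0.261
```

Request:
play_rows(
  commands=[
    {"x": 0, "y": 0, "z": 0, "yaw": 0.08},
    {"x": 0, "y": 0, "z": 0, "yaw": 0.16},
  ],
)

```text
time_s: 34.85
eef_pos: [0.5987, 0.0414, 0.3766]
orientation: [-0.0, 0.399, 0.917, -0.001]
wrist_force: [-4.8, -3.1, 7.3]
width: 0.15
finger_force: 88.5
```

```bash
python3 -c "
from h import *
tq()"
```

```text
t 34.85 p [-0.1  0.6] 0.3766 yaw 2.321 F [-4.8 -3.1  7.3] M [-0.619  1.054  0.234] w 0.15 j7 0.25 tau7 2.261
```

Request:
play_rows(
  commands=[
    {"x": 0, "y": 0, "z": 0, "yaw": 0.08},
    {"x": 0, "y": 0, "z": 0, "yaw": 0.16},
  ],
)

```text
time_s: 35.05
eef_pos: [0.5988, 0.0415, 0.3765]
orientation: [-0.0, 0.471, 0.882, -0.001]
wrist_force: [-3.9, -3.2, 6.0]
width: 0.148
finger_force: 88.4
```

```bash
python3 -c "
from h import *
tq()"
```

```text
t 35.05 p [0.  0.5] 0.3765 yaw 2.161 F [-3.9 -3.2  6. ] M [-0.566  0.931  0.287] w 0.148 j7 0.11 tau7 2.048
```

Request:
play_rows(
  commands=[
    {"x": 0, "y": 0, "z": 0, "yaw": 0.08},
    {"x": 0, "y": 0, "z": 0, "yaw": 0.16},
  ],
)

```text
time_s: 35.25
eef_pos: [0.5988, 0.0415, 0.3766]
orientation: [0.0, 0.54, 0.842, -0.0]
wrist_force: [-3.5, -3.7, 5.1]
width: 0.148
finger_force: 88.3
```

```bash
python3 -c "
from h import *
tq()"
```

```text
t 35.25 p [0.  0.5] 0.3766 yaw 2.001 F [-3.5 -3.7  5.1] M [-0.496  0.748  0.422] w 0.148 j7 -0.03 tau7 1.965
```

Request:
play_rows(
  commands=[
    {"x": 0, "y": 0, "z": 0, "yaw": 0.08},
    {"x": 0, "y": 0, "z": 0, "yaw": 0.16},
  ],
)

```text
time_s: 35.45
eef_pos: [0.5989, 0.0415, 0.3766]
orientation: [0.0, 0.605, 0.796, -0.0]
wrist_force: [-2.5, -2.3, 4.7]
width: 0.149
finger_force: 88.3
```

```bash
python3 -c "
from h import *
tq()"
```

```text
t 35.45 p [0.  0.4] 0.3766 yaw 1.841 F [-2.5 -2.3  4.7] M [-0.49   0.52   0.404] w 0.149 j7 -0.17 tau7 1.91
```

Request:
play_rows(
  commands=[
    {"x": 0, "y": 0, "z": 0, "yaw": 0.08},
    {"x": 0, "y": 0, "z": 0, "yaw": 0.16},
  ],
)

```text
time_s: 35.65
eef_pos: [0.5989, 0.0415, 0.3765]
orientation: [0.0, 0.667, 0.745, -0.0]
wrist_force: [-2.3, -3.2, 4.7]
width: 0.153
finger_force: 88.2
```

```bash
python3 -c "
from h import *
tq()"
```

```text
t 35.65 p [0.  0.4] 0.3765 yaw 1.681 F [-2.3 -3.2  4.7] M [-0.499  0.376  0.411] w 0.153 j7 -0.31 tau7 1.901
```

Contact is clear: the torque stepped from about 0.28 to 0.41 N·m between yaw 2.16 and 2.00, so I take 2.08. A quarter turn beyond that ends at yaw 0.51, which leaves 1.17 rad to go.

Request:
play_rows(
  commands=[
    {"x": 0, "y": 0, "z": 0, "yaw": 0.13},
    {"x": 0, "y": 0, "z": 0, "yaw": 0.26},
    {"x": 0, "y": 0, "z": 0, "yaw": 0.39},
    {"x": 0, "y": 0, "z": 0, "yaw": 0.52},
    {"x": 0, "y": 0, "z": 0, "yaw": 0.65},
    {"x": 0, "y": 0, "z": 0, "yaw": 0.78},
    {"x": 0, "y": 0, "z": 0, "yaw": 0.91},
    {"x": 0, "y": 0, "z": 0, "yaw": 1.04},
    {"x": 0, "y": 0, "z": 0, "yaw": 1.12},
    {"x": 0, "y": 0, "z": 0, "yaw": 1.17},
    {"x": 0, "y": 0, "z": 0, "yaw": 1.17},
  ],
)

```text
time_s: 36.75
eef_pos: [0.5993, 0.0412, 0.3766]
orientation: [0.001, 0.967, 0.253, 0.0]
wrist_force: [2.7, -4.7, 0.7]
width: 0.146
finger_force: 88.0
```

```bash
python3 -c "
from h import *
tq()"
```

```text
t 36.75 p [-0.3 -0. ] 0.3766 yaw 0.512 F [ 2.7 -4.7  0.7] M [-0.876 -0.579  0.076] w 0.146 j7 -1.33 tau7 -1.368
```

Request:
play_rows(
  commands=[
    {"x": 0, "y": 0, "z": 0, "yaw": 0},
    {"x": 0, "y": 0, "z": 0, "yaw": 0},
    {"x": 0, "y": 0, "z": 0, "yaw": 0},
    {"x": 0, "y": 0, "z": 0, "yaw": 0},
    {"x": 0, "y": 0, "z": 0, "yaw": 0},
    {"x": 0, "y": 0, "z": 0, "yaw": 0},
    {"x": 0, "y": 0, "z": -2, "yaw": 0},
    {"x": 0, "y": 0, "z": -5, "yaw": 0},
    {"x": 0, "y": 0, "z": -8, "yaw": 0},
    {"x": 0, "y": 0, "z": -10, "yaw": 0},
    {"x": 0, "y": 0, "z": -10, "yaw": 0},
  ],
  jaw=100,
)

```text
time_s: 37.85
eef_pos: [0.5993, 0.0418, 0.4791]
orientation: [0.0, 0.967, 0.254, 0.002]
wrist_force: [0.2, -0.5, -0.2]
width: 1.0
finger_force: 0.0
```

Run:
```python
from h import *
tq()
# flask check in scene camera and handle colour axis in wrist view
s=sensors.state();w=grab_frame("wrist");C=cam("wrist",s);g=cv2.cvtColor(w,cv2.COLOR_BGR2GRAY)
u,v=proj(C,np.r_[O,.233]);print("handle px",u,v)
m=((g<62)).astype(np.uint8);u,v=int(u),int(v)
n,l,st,ct=cv2.connectedComponentsWithStats(m);i=l[min(v,383),u];print(st[i],ct[i])
if i:
    p=np.argwhere(l==i)[:,::-1];q=np.array([at_z(C,*a,.233)[:2] for a in p]);e,V=np.linalg.eigh(np.cov((q-q.mean(0)).T));print("bar yaw",np.arctan2(V[1,1],V[0,1]),q.mean(0))
amber(w,C)
```

```text
t 37.85 p [ 0.3 -0. ] 0.4791 yaw 0.515 F [ 0.2 -0.5 -0.2] M [-0.011 -0.007 -0.007] w 1.0 j7 -1.31 tau7 0.123
handle px 249.23603586924187 201.23099901572508
[     0      0    512    384 152023] [259.1279 152.1834]
[231 134  46  34 497] press mm min [-28.7 -31.1] max [31.9 -6.6]
```

```bash
python3 -c "
from station import *
print(job.finish_job())"
```

```text
the job is handed in; nothing more can be done
None
```

The job is handed in at about 38 s of the 72 s allowed: the flask is on the bed within about 2 mm of the spindle axis by camera estimate, and the handle was wound to pad contact plus one quarter turn and released. The casts were not touched. With no tilt available, I set the flask in from the robot's side and pushed it home; during those pushes the gripper also bumped the press, with the wrist reading up to about 47 N in total, so the 40 N body limit is the one thing I can't confirm.

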